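# Clamp a plaster handle mould shut for drying

## Robot

A 6-joint arm with a two-finger parallel gripper is mounted at the origin on the work surface. World frame = base frame: x ahead of the robot, y to its left, z up, the work surface at z = 0. Lengths are in mm, angles in rad, forces in N, time in s.
With the tool pointing down it reaches from about 350 to 775 mm from the base axis. Payload 7.3 kg.
Tool frame: the origin (TCP) lies at the very end of the fingers, on their centre line; the grasp point (between the pads) lies 19 mm behind it (bot.tcp_to_grasp is the distance from the TCP to the grasp point, in mm); z points along the fingers, y is the line along which they close (so a half turn about z gives the same grasp; the last joint's range is limited). The gripper opens to 92 mm and grips with 3 to 60 N. Pads are 19 mm wide; open, the fingers measure 130 mm over their backs; the gripper's body (75 mm by 190 mm) begins 47 mm behind the grasp point.
Start: joints at [-1.425, 0.342, 1.524, -0, 1.275, -0.146], TCP at [151.052, -502.82, 226.741] pointing down, gripper open.
Joint ranges: [-2.53, 2.53], [-0.77, 2.02], [0.04, 2.7], [-1, 4.14], [0.28, 2.66], [-3.11, 3.11]. Speed limits (rad/s): [2.57, 2.57, 3.14, 3.14, 3.14, 3.14].

## Interface

Orientations are given as a unit quaternion [x, y, z, w].
In Python, from station import bot, eyes gives the robot as it stands. The module is installed in compiled form; this text tells all that it offers.
- The arm moves only by the tool step_arm, never from a script. Its argument "moves" is a list of rows, each an object of numbers: "gripper": the opening, from 0 (shut) to 1 (fully open); "x", "y", "z": the shift along the tool's x, y, z in mm; "yaw": the turn about the tool's z in degrees. A call has 1 to 12 rows; each row shifts and turns the commanded pose from where the row before left it, along the tool's axes as they then stand; what a row does not reach is not made up. A row lasts 1/12 s, in which the tool goes at most 41.7 mm and 7.16 degrees, less where a joint would pass 70% of its speed; a pose out of reach is approached as far as the arm can. A call with a gripper value outside its range is refused whole. The fingers move at their own pace and stop on an object; "force" is the grip in N (left out, the last holds). Time passes only in rows, so rows that do not move let the fingers close. It gives the time, the measured TCP pose, the force, the opening and the grip force at its end, in the units of the state.
- bot.state(): the state, without advancing time (a new reading comes with each control period).
- eyes.camera(name): name is "side" or "top" or "wrist"; returns a dict with "color" (384x512x3 uint8, red, green, blue), "range_z" (384x512 float32, mm along the optical axis (not along the pixel's ray), 0 where there is no reading), "K" (3x3 intrinsics, pixels), "position" and "attitude" of the camera in the world; the wrist camera has in their place "mount" (4x4, takes a point from camera to tool coordinates, whose origin is the TCP and whose axes are the flange's). Camera axes: x right, y up, looking along -z (the intrinsics and any distortion apply to the point x, -y, -z); pixel columns grow to the right and rows downward; lengths in mm; the calibration is good to about 2 mm. A picture is of the moment at which its call begins: read the wrist's pose just before it.
- bot.hand_in(): hands the job in; it is judged then, once.
The state is a dict: "time_s": time; "joint_pos": joint angles; "dq": joint speeds; "tau": joint torques, N m; "tcp_pos": TCP position; "orientation": TCP orientation; "ft_force": force on the tool from outside, world axes, zero at the start; "wrist_torque": the same for the moment, N m; "finger_gap": finger opening in mm; "grip_force": force on a finger pad.
Only numpy, scipy, OpenCV 4.12 (cv2) and the standard library are available. Lean on these libraries where they do the work, as an engineer would, in place of code of your own. Each camera call takes 0.05 s, during which the arm holds its last target. There are 200 camera calls.

## Task

Close the small plaster mould in the rod clamp so that it can dry without warping: first set the loose upper half on the lower half, pour notches together, so that it drops fully home on its keys, and let go of it. Then thread the drilled wooden bar over the two steel rods, keeping it level, feeling for the rod ends and easing it down gently without ever forcing it, until it lies flat across the mould, and leave it there. Leave everything else on the bench where it is.

Things in the scene. Friction and masses are not known exactly. Their poses are not given: they have to be found in the camera images.
- base: Rod clamp, fixed: plywood board 100 (x) by 270 (y) by 20 mm, a steel rod standing near each end, and on its middle the fixed lower mould half, a white plaster block 60 by 130 by 36 mm, top face 56 mm above the table. Origin: centre of the board's underside, on the table, under the block's centre; y along the board to the taller rod, z up.
- tall_foot (a point): Foot of the taller rod, on its axis at the board's upper face (base 0,+100,20 mm). Round steel, 12 mm across, 200 mm long from here, its last 4 mm tapered to a 9 mm flat. It stands loose and leans, unmeasured, up to 0.03 rad in x and in y: its end is up to 6 mm off in each. It yields to a side push (2.5 N at its end, 6 N at 85 mm up) and stays where pushed.
- short_foot (a point): Foot of the shorter rod, on its axis at the board's upper face (base 0,-100,20 mm). Like the taller one but 150 mm long from here. It too leans, unmeasured, up to 0.03 rad in x and in y: its end is up to 4.5 mm off in each; it yields to a side push (3.5 N at its end) and stays where pushed.
- upper: Loose upper mould half: white plaster block 60 (x) by 130 (y) by 36 mm, about 0.3 kg, lying mating face down. Origin: centre of its underside; z up. Sockets in the underside, 19 mm across, 8 mm deep, at x,y = -14,+30 and +14,-46 mm, fit the keys one way round only: axes as the base's, origin 56 mm above the base's. Take it across its 60 mm width.
- upper_notch (a point): Middle of the upper half's pour notch (22 mm wide, 18 mm deep, cut full height through its +y end, seen from above), at the mating face: y = +56 mm from its origin. When the mould is closed the two notch points fall together.
- base_notch (a point): Middle of the lower half's pour notch (22 mm wide in x, 18 mm deep, cut through the block's +y end), at the mating face: base x,y,z = 0,+56,56 mm. Two round plaster keys, 16 mm across tapering to 10 mm, 6 mm high, stand on the mating face at base x,y = -14,+30 and +14,-46 mm.
- bar: Loose clamp bar: plain hardwood, 50 (x) by 250 (y) by 28 mm thick, about 0.25 kg, lying flat. Two plain holes 15 mm across (3 mm wider than the rods, no countersink) go right through at y = +100 and -100 mm. Origin: centre of its underside; z up. Same either way round. In place its origin is 92 mm above the base's. Take it across its 50 mm width at its middle.
- nut_a: Steel wing nut, bystander, 60 mm over its wings, 24 mm high; lies beside the clamp. Origin: centre of its underside.
- nut_b: A second such wing nut, bystander.
- mug: Unglazed mug, bystander, 76 mm across, 85 mm high. Origin: centre of its underside.
- bowl: Unglazed bowl, bystander, 100 mm across, 50 mm high. Origin: centre of its underside.
- cup_mould: Square plaster cup mould with a round hole in its top, bystander, 110 by 110 by 75 mm. Origin: centre of its underside.
- brush: Brush, bystander, 150 mm long, lying flat.
- rib: Flat wooden shaping rib, bystander, 45 by 95 by 6 mm.
- spray: White plastic bottle, bystander, 60 mm across, 150 mm high. Origin: centre of its underside.

How it is judged:
By the outcome, as a careful person would: the job done as asked, in the order asked, and still so for the second after the job is handed in, with the robot touching nothing.
It also fails if it takes over 72 s, if anything falls off the work surface, if the arm or the gripper's body presses on something with over 40 N, if the wrist force passes 120 N, or if a joint passes its speed limit or range.

## Working session

There is one attempt and no reset: what is moved stays moved. The work goes in short steps, Python scripts to look and compute and a tool call to move; the robot and the scene stay as the last step left them, time stands still between calls to the robot, and variables do not carry over. Pictures are saved under pics/ and viewed, at most 10 in all, crops included, and the job is handed in when it is done.

Besides the shell and the picture viewer there is one more tool, called after "Request:" as name([rows], argument=value, ...), one row to a line, values as JSON. step_arm: Moves the arm, as the interface text tells. Its arguments: {"type":"object","properties":{"moves":{"type":"array","items":{"type":"object","properties":{"gripper":{"type":"number"},"x":{"type":"number"},"y":{"type":"number"},"z":{"type":"number"},"yaw":{"type":"number"}}}},"force":{"type":"number"}},"required":["moves"]}

```bash
mkdir -p pics; cat > h.py <<'E'
import numpy as np, cv2, pickle
from scipy.spatial.transform import Rotation as R
from station import bot, eyes
def grab(name):
    s=bot.state(); c=eyes.camera(name)
    if 'mount' in c:
        T=np.eye(4); T[:3,:3]=R.from_quat(s['orientation']).as_matrix(); T[:3,3]=s['tcp_pos']
        M=T@np.array(c['mount'])
    else:
        M=np.eye(4); a=np.array(c['attitude']); M[:3,:3]=R.from_quat(a).as_matrix() if a.size==4 else a; M[:3,3]=c['position']
    c['M']=M; return c
def cloud(c):
    h,w=c['range_z'].shape; u,v=np.meshgrid(np.arange(w),np.arange(h)); K=np.array(c['K']);z=c['range_z']
    P=np.stack([(u-K[0,2])/K[0,0]*z,-(v-K[1,2])/K[1,1]*z,-z],-1)
    return P@c['M'][:3,:3].T+c['M'][:3,3]
def ray(c,u,v,z):
    K=np.array(c['K']); d=c['M'][:3,:3]@np.array([(u-K[0,2])/K[0,0],-(v-K[1,2])/K[1,1],-1]); p=c['M'][:3,3]
    return p+d*(z-p[2])/d[2]
def px(c,P):
    q=c['M'][:3,:3].T@(np.array(P)-c['M'][:3,3]); K=np.array(c['K'])
    return K[0,0]*q[0]/-q[2]+K[0,2], K[1,1]*-q[1]/-q[2]+K[1,2]
def save(c,n): cv2.imwrite('pics/'+n,c['color'][:,:,::-1])
E
python3 - <<'E'
from h import *
ims=[]
for n in ['top','side','wrist']:
    c=grab(n); pickle.dump(c,open(n+'0.pkl','wb')); ims.append(c['color'][:,:,::-1]); print(n,c['K'],c['M'].round(3), [k for k in c], (c['range_z']>0).mean())
cv2.imwrite('pics/top0.png',ims[0]); cv2.imwrite('pics/side0.png',ims[1])
print(bot.state())
E
```

```text
top [[468.73689647   0.         254.43240341]
 [  0.         468.73689647 191.772107  ]
 [  0.           0.           1.        ]] [[-4.00000e-03  9.90000e-01 -1.39000e-01  4.26400e+02]
 [-1.00000e+00 -3.00000e-03  4.00000e-03  3.53900e+00]
 [ 4.00000e-03  1.39000e-01  9.90000e-01  1.16671e+03]
 [ 0.00000e+00  0.00000e+00  0.00000e+00  1.00000e+00]] ['color', 'range_z', 'K', 'position', 'attitude', 'M'] 0.9960734049479166
side [[346.55725347   0.         252.89486922]
 [  0.         346.55725347 188.58295447]
 [  0.           0.           1.        ]] [[-7.09000e-01  5.35000e-01 -4.59000e-01  1.85054e+02]
 [-7.05000e-01 -5.25000e-01  4.77000e-01  4.25582e+02]
 [ 1.50000e-02  6.62000e-01  7.50000e-01  7.11538e+02]
 [ 0.00000e+00  0.00000e+00  0.00000e+00  1.00000e+00]] ['color', 'range_z', 'K', 'position', 'attitude', 'M'] 0.9961802164713541
wrist [[266.92734663   0.         257.9609268 ]
 [  0.         266.92734663 191.55202951]
 [  0.           0.           1.        ]] [[ 2.87000e-01  9.25000e-01  2.50000e-01  2.18204e+02]
 [-9.58000e-01  2.77000e-01  7.40000e-02 -4.82361e+02]
 [-1
[... 170 characters left out ...]
e_s': 0.15, 'joint_pos': array([-1.42495465e+00,  3.42540766e-01,  1.52476735e+00,  2.68478877e-05,
        1.27539875e+00, -1.46016345e-01]), 'dq': array([ 0.00067364, -0.00237446, -0.00390284, -0.0013964 , -0.00031629,
       -0.00076608]), 'tau': array([ 1.13550559e-03, -4.31470299e+01, -2.44353622e+01,  7.18110823e-02,
        5.37360774e-02, -9.23577477e-05]), 'tcp_pos': array([ 151.03779503, -502.50189047,  226.22654303]), 'orientation': array([ 9.89371660e-01,  1.45407733e-01,  1.28889810e-05, -5.57105280e-04]), 'ft_force': array([-0.39945871, -0.44711977, -0.1592823 ]), 'wrist_torque': array([ 0.0365983 , -0.01940182,  0.00335554]), 'grip_force': 0.0, 'finger_gap': 91.42811160596297}
```

View pics/top0.png

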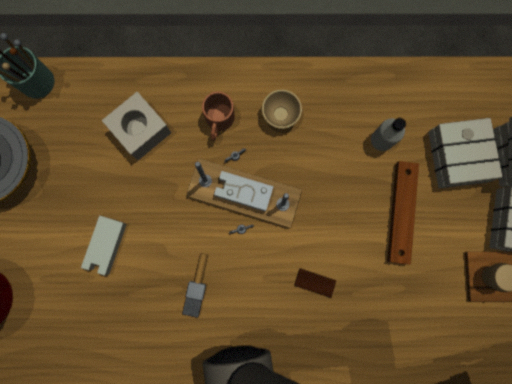

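View pics/side0.png

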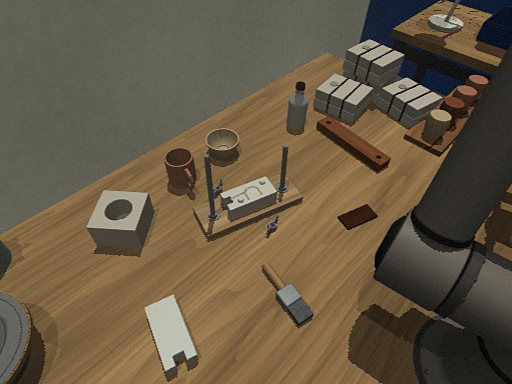

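Top view: the clamp is at px (243,192) with its taller rod at the left (200,178). The upper half is at (103,246), notch toward the image bottom. The bar is at (403,213), and the bystanders sit around the clamp.

```bash
cat > m0.py <<'E'
from h import *
def rect(P):
    (cx,cy),(w,h),a=cv2.minAreaRect(P[:,:2].astype(np.float32)); 
    if w>h: a-=90; w,h=h,w
    return np.round([cx,cy,w,h,a],1) # long side direction = a+90
for n in ['top','side']:
    c=pickle.load(open(n+'0.pkl','rb')); X=cloud(c)
    def sel(center,r,z0,z1):
        m=(np.hypot(X[...,0]-center[0],X[...,1]-center[1])<r)&(X[...,2]>z0)&(X[...,2]<z1)&(c['range_z']>0)
        return X[m]
    c0=pickle.load(open('top0.pkl','rb'))
    for nm,uv,h in [('upper',(103,246),36),('bar',(403,213),28),('block',(243,192),56)]:
        g=ray(c0,*uv,h)
        P=sel(g,140 if nm!='block' else 80,h-8,h+8)
        print(n,nm,g.round(0),len(P),rect(P) if len(P)>5 else '', np.median(P[:,2]).round(1), 'table', np.median(sel(g,200,-15,10)[:,2]).round(1))
    for nm,uv in [('tall',(200,170)),('short',(285,198))]:
        g=ray(c0,*uv,150); P=sel(g,70,100,260)
        if len(P): print(n,nm,len(P),'max z',P[:,2].max(), P[P[:,2]>P[:,2].max()-15].mean(0).round(1), P[P[:,2]<P[:,2].min()+15].mean(0).round(1))
E
python3 m0.py
```

```text
top upper [455. 362.  36.] 1363 [458.9 364.5  61.8 130.5  72.3] 36.6 table 0.6
top bar [ 533. -364.   28.] 2194 [ 532.1 -408.1  134.8  250.8   82.3] 28.0 table 0.1
top block [582.  26.  56.] 1294 [586.9  25.5  61.1 130.2 -17.7] 56.5 table 0.4
top tall 86 max z 223.8971949550844 [616.9 116.4 218.2] [612.6 117.3 106.8]
top short 47 max z 174.37706462390986 [558.3 -68.1 167.8] [554.3 -67.2 111.7]
side upper [455. 362.  36.] 2127 [458.5 364.3  59.9 132.2  72.6] 36.3 table 0.4
side bar [ 533. -364.   28.] 1127 [ 531.9 -407.6  136.9  253.4   82.2] 28.3 table 0.6
side block [582.  26.  56.] 1022 [585.8  25.6  62.3 131.  -17.5] 56.3 table 0.4
side tall 234 max z 221.23041857636304 [615.4 118.5 215.7] [613.1 121.6 108.7]
side short 120 max z 170.76459858177986 [556.9 -66.3 164.5] [555.5 -65.1 107.8]
```

Request:
step_arm([
  {"gripper":1,"x":20,"y":-2,"z":-10},
  {"x":38,"y":-2,"z":-10},
  {"x":39,"y":-2,"z":-10},
  {"x":39,"y":-2,"z":-10},
  {"x":39,"y":-2,"z":-10},
  {"x":39,"y":-2,"z":-10},
  {"x":39,"y":-2,"z":-10},
  {"x":39,"y":-2,"z":-5},
  {"x":39,"y":-2},
  {"x":39,"y":-2},
  {"x":35,"y":-2},
  {"x":12,"y":-2},
])

```text
validation failed for argument at $.mo...
```

```bash
cat > mb.py <<'E'
from h import *
c=grab('wrist'); s=bot.state(); print(s['tcp_pos'].round(1),s['time_s'],R.from_quat(s['orientation']).as_matrix()[:,0].round(3))
pickle.dump(c,open('wb.pkl','wb')); save(c,'wb.png')
for n in ['top0','wb']:
    c=pickle.load(open(n+'.pkl','rb')); X=cloud(c)
    hsv=cv2.cvtColor(c['color'],cv2.COLOR_RGB2HSV)
    m=(X[...,2]>20)&(X[...,2]<36)&(abs(X[...,0]-533)<160)&(abs(X[...,1]+365)<50)&(c['range_z']>0)
    k,l,st,ce=cv2.connectedComponentsWithStats(m.astype(np.uint8)); i=1+st[1:,4].argmax(); P=X[l==i]
    r=cv2.minAreaRect(P[:,:2].astype(np.float32)); print(n,len(P),r,np.median(P[:,2]),np.median(hsv[l==i],axis=0))
E
python3 mb.py
```

```text
[ 151.  -502.6  226.3] 0.2 [0.958 0.288 0.   ]
top0 2128 ((537.5694580078125, -367.55426025390625), (52.893375396728516, 250.8221893310547), 82.2917251586914) 27.941662114188944 [ 13. 201.  98.]Traceback (most recent call last):
  File "mb.py", line 8, in <module>
    k,l,st,ce=cv2.connectedComponentsWithStats(m.astype(np.uint8)); i=1+st[1:,4].argmax(); P=X[l==i]
                                                                        ~~~~~~~~~~~~~~~^^
ValueError: attempt to get argmax of an empty sequence
```

Request:
step_arm([
  {"gripper":1,"x":20,"y":-2,"z":-10,"yaw":0},
  {"gripper":1,"x":38,"y":-2,"z":-10,"yaw":0},
  {"gripper":1,"x":39,"y":-2,"z":-10,"yaw":0},
  {"gripper":1,"x":39,"y":-2,"z":-10,"yaw":0},
  {"gripper":1,"x":39,"y":-2,"z":-10,"yaw":0},
  {"gripper":1,"x":39,"y":-2,"z":-10,"yaw":0},
  {"gripper":1,"x":39,"y":-2,"z":-10,"yaw":0},
  {"gripper":1,"x":39,"y":-2,"z":-5,"yaw":0},
  {"gripper":1,"x":39,"y":-2,"z":0,"yaw":0},
  {"gripper":1,"x":39,"y":-2,"z":0,"yaw":0},
  {"gripper":1,"x":35,"y":-2,"z":0,"yaw":0},
  {"gripper":1,"x":12,"y":-2,"z":0,"yaw":0},
], force=20)

```text
time_s: 1.2
tcp_pos: [547.3, -357.2, 300.5]
orientation: [0.989, 0.147, 0.0, -0.001]
ft_force: [0.7, -0.9, 0.8]
finger_gap: 92.1
grip_force: 0.0
```

```bash
python3 mb.py
```

```text
[ 547.3 -356.9  300.3] 1.25 [0.956 0.292 0.001]
top0 2128 ((537.5694580078125, -367.55426025390625), (52.893375396728516, 250.8221893310547), 82.2917251586914) 27.941662114188944 [ 13. 201.  98.]
wb 4518 ((536.5482177734375, -368.1409912109375), (50.20159912109375, 250.5980224609375), 82.39143371582031) 27.07637076366592 [ 13. 171. 159.]
```

Request:
step_arm([
  {"gripper":1,"x":3,"y":-20,"z":0,"yaw":0},
  {"gripper":1,"x":7,"y":-38,"z":0,"yaw":0},
  {"gripper":1,"x":7,"y":-39,"z":0,"yaw":0},
  {"gripper":1,"x":7,"y":-39,"z":0,"yaw":0},
  {"gripper":1,"x":7,"y":-39,"z":0,"yaw":0},
  {"gripper":1,"x":7,"y":-39,"z":0,"yaw":0},
  {"gripper":1,"x":7,"y":-39,"z":0,"yaw":0},
  {"gripper":1,"x":7,"y":-39,"z":0,"yaw":0},
  {"gripper":1,"x":7,"y":-39,"z":0,"yaw":0},
  {"gripper":1,"x":7,"y":-39,"z":0,"yaw":0},
  {"gripper":1,"x":7,"y":-39,"z":0,"yaw":0},
  {"gripper":1,"x":7,"y":-39,"z":0,"yaw":0},
])

```text
time_s: 2.25
tcp_pos: [490.1, 92.9, 301.9]
orientation: [0.989, 0.145, 0.0, 0.0]
ft_force: [1.0, 0.4, 0.5]
finger_gap: 91.7
grip_force: 0.0
```

Request:
step_arm([
  {"gripper":1,"x":7,"y":-39,"z":0,"yaw":0},
  {"gripper":1,"x":7,"y":-39,"z":0,"yaw":0},
  {"gripper":1,"x":7,"y":-39,"z":0,"yaw":0},
  {"gripper":1,"x":7,"y":-39,"z":0,"yaw":0},
  {"gripper":1,"x":7,"y":-39,"z":0,"yaw":0},
  {"gripper":1,"x":7,"y":-39,"z":0,"yaw":0},
  {"gripper":1,"x":7,"y":-34,"z":0,"yaw":-7},
  {"gripper":1,"x":0,"y":0,"z":0,"yaw":-7},
  {"gripper":1,"x":0,"y":0,"z":0,"yaw":-7},
  {"gripper":1,"x":0,"y":0,"z":0,"yaw":-7},
  {"gripper":1,"x":0,"y":0,"z":0,"yaw":-7},
  {"gripper":1,"x":0,"y":0,"z":0,"yaw":-7},
])

```text
time_s: 3.25
tcp_pos: [461.2, 361.8, 301.5]
orientation: [0.87, 0.493, -0.0, 0.0]
ft_force: [0.2, 0.6, 0.3]
finger_gap: 91.8
grip_force: 0.0
```

Request:
step_arm([
  {"gripper":1,"x":0,"y":0,"z":0,"yaw":-7},
  {"gripper":1,"x":0,"y":0,"z":0,"yaw":-7},
  {"gripper":1,"x":0,"y":0,"z":0,"yaw":-7},
  {"gripper":1,"x":0,"y":0,"z":0,"yaw":-7},
  {"gripper":1,"x":0,"y":0,"z":0,"yaw":-7},
  {"gripper":1,"x":0,"y":0,"z":0,"yaw":-7},
  {"gripper":1,"x":0,"y":0,"z":0,"yaw":-7},
  {"gripper":1,"x":0,"y":0,"z":0,"yaw":-7},
  {"gripper":1,"x":0,"y":0,"z":0,"yaw":-7},
  {"gripper":1,"x":0,"y":0,"z":0,"yaw":-7},
  {"gripper":1,"x":0,"y":0,"z":0,"yaw":-7},
  {"gripper":1,"x":0,"y":0,"z":0,"yaw":-7},
])

```text
time_s: 4.25
tcp_pos: [461.3, 361.6, 301.6]
orientation: [0.317, 0.948, -0.0, 0.0]
ft_force: [-0.2, -0.1, 0.1]
finger_gap: 91.8
grip_force: 0.0
```

Request:
step_arm([
  {"gripper":1,"x":0,"y":0,"z":0,"yaw":-7},
  {"gripper":1,"x":0,"y":0,"z":0,"yaw":-7},
  {"gripper":1,"x":0,"y":0,"z":0,"yaw":-6},
  {"gripper":1,"x":0,"y":0,"z":0,"yaw":0},
])

```text
time_s: 4.58
tcp_pos: [461.3, 361.7, 301.7]
orientation: [0.149, 0.989, -0.0, 0.0]
ft_force: [0.6, 0.1, 0.3]
finger_gap: 91.8
grip_force: 0.0
```

```bash
cat > mu.py <<'E'
from h import *
c=grab('wrist'); s=bot.state(); Rm=R.from_quat(s['orientation']).as_matrix(); print(s['tcp_pos'].round(1),s['time_s'],'phi',np.degrees(np.arctan2(Rm[1,0],Rm[0,0])),s['joint_pos'].round(2))
pickle.dump(c,open('wu.pkl','wb')); save(c,'wu.png')
X=cloud(c)
m=(X[...,2]>26)&(X[...,2]<46)&(np.hypot(X[...,0]-459,X[...,1]-364)<110)&(c['range_z']>0)
k,l,st,ce=cv2.connectedComponentsWithStats(m.astype(np.uint8)); i=1+st[1:,4].argmax(); P=X[l==i]
print(len(P),cv2.minAreaRect(P[:,:2].astype(np.float32)),np.median(P[:,2]))
# colour contour -> rays onto the measured top height
hsv=cv2.cvtColor(c['color'],cv2.COLOR_RGB2HSV)
w=((hsv[...,1]<60)&(hsv[...,2]>90)&cv2.dilate(m.astype(np.uint8),np.ones((5,5))).astype(bool)).astype(np.uint8)
cn=max(cv2.findContours(w,cv2.RETR_EXTERNAL,cv2.CHAIN_APPROX_NONE)[0],key=cv2.contourArea)[:,0]
Q=np.array([ray(c,u,v,np.median(P[:,2])) for u,v in cn]); print(cv2.minAreaRect(Q[:,:2].astype(np.float32)))
E
python3 mu.py
```

```text
[461.3 361.9 301.6] 4.6333 phi 162.5460277813709 [ 0.53  0.42  1.21 -0.    1.52 -0.73]
2875 ((458.3867492675781, 362.7381286621094), (59.90939712524414, 129.1087646484375), 72.61803436279297) 35.14687164858594
((458.53814697265625, 363.9922790527344), (61.27326202392578, 129.0694580078125), 72.18972778320312)
```

View pics/wu.png

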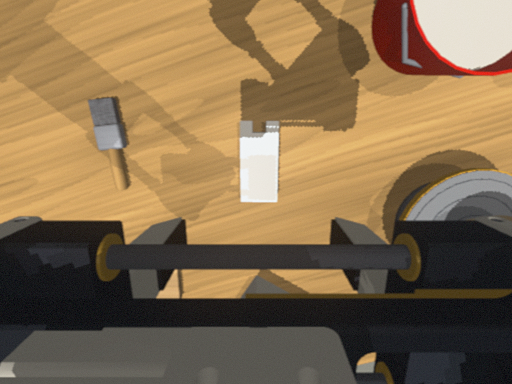

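The upper half lies at px (259,162), squarely between the fingers, notch at the top of the image. It can be grasped as measured.

Request:
step_arm([
  {"gripper":1,"x":3,"y":0.7,"z":20,"yaw":0},
  {"gripper":1,"x":0,"y":0,"z":38,"yaw":0},
  {"gripper":1,"x":0,"y":0,"z":40,"yaw":0},
  {"gripper":1,"x":0,"y":0,"z":40,"yaw":0},
  {"gripper":1,"x":0,"y":0,"z":40,"yaw":0},
  {"gripper":1,"x":0,"y":0,"z":40,"yaw":0},
  {"gripper":1,"x":0,"y":0,"z":35,"yaw":0},
  {"gripper":1,"x":0,"y":0,"z":25,"yaw":0},
  {"gripper":1,"x":0,"y":0,"z":15,"yaw":0},
  {"gripper":1,"x":0,"y":0,"z":0,"yaw":0},
  {"gripper":0.5,"x":0,"y":0,"z":0,"yaw":0},
  {"gripper":0.4,"x":0,"y":0,"z":0,"yaw":0},
])

```text
time_s: 5.63
tcp_pos: [459.4, 364.7, 10.0]
orientation: [0.151, 0.989, 0.001, 0.001]
ft_force: [0.1, 0.3, 0.9]
finger_gap: 82.7
grip_force: 0.0
```

Request:
step_arm([
  {"gripper":0.4,"x":0,"y":0,"z":0,"yaw":0},
  {"gripper":0.4,"x":0,"y":0,"z":0,"yaw":0},
  {"gripper":0.4,"x":0,"y":0,"z":0,"yaw":0},
  {"gripper":0.4,"x":0,"y":0,"z":0,"yaw":0},
], force=30)

```text
time_s: 5.97
tcp_pos: [458.8, 364.6, 9.7]
orientation: [0.15, 0.989, 0.0, 0.001]
ft_force: [-0.4, -0.8, 4.7]
finger_gap: 59.5
grip_force: 30.0
```

Request:
step_arm([
  {"gripper":0.4,"x":0,"y":0,"z":-5,"yaw":0},
  {"gripper":0.4,"x":0,"y":0,"z":-15,"yaw":0},
  {"gripper":0.4,"x":0,"y":0,"z":-30,"yaw":0},
  {"gripper":0.4,"x":0,"y":0,"z":-35,"yaw":0},
  {"gripper":0.4,"x":0,"y":0,"z":-35,"yaw":0},
  {"gripper":0.4,"x":0,"y":0,"z":-35,"yaw":0},
  {"gripper":0.4,"x":0,"y":0,"z":-35,"yaw":0},
  {"gripper":0.4,"x":0,"y":0,"z":-35,"yaw":0},
  {"gripper":0.4,"x":-5,"y":-5,"z":-35,"yaw":0},
  {"gripper":0.4,"x":-9,"y":-15,"z":-30,"yaw":0},
  {"gripper":0.4,"x":-13,"y":-25,"z":-25,"yaw":0},
  {"gripper":0.4,"x":-17,"y":-31,"z":-15,"yaw":0},
])

```text
time_s: 6.97
tcp_pos: [477.7, 279.5, 341.8]
orientation: [0.149, 0.989, 0.001, 0.002]
ft_force: [0.6, 0.4, -2.4]
finger_gap: 59.7
grip_force: 30.0
```

Request:
step_arm([
  {"gripper":0.4,"x":-17,"y":-31,"z":0,"yaw":0},
  {"gripper":0.4,"x":-17,"y":-31,"z":0,"yaw":0},
  {"gripper":0.4,"x":-17,"y":-31,"z":0,"yaw":0},
  {"gripper":0.4,"x":-17,"y":-31,"z":0,"yaw":0},
  {"gripper":0.4,"x":-17,"y":-31,"z":0,"yaw":0},
  {"gripper":0.4,"x":-17,"y":-31,"z":0,"yaw":0},
  {"gripper":0.4,"x":-17,"y":-31,"z":0,"yaw":0},
  {"gripper":0.4,"x":-17,"y":-31,"z":0,"yaw":0},
  {"gripper":0.4,"x":-17,"y":-31,"z":0,"yaw":0},
  {"gripper":0.4,"x":-17,"y":-31,"z":0,"yaw":3},
  {"gripper":0.4,"x":-9,"y":-19,"z":0,"yaw":6},
  {"gripper":0.4,"x":0,"y":0,"z":0,"yaw":7},
])

```text
time_s: 7.97
tcp_pos: [549.8, -92.9, 337.9]
orientation: [0.291, 0.957, -0.001, -0.001]
ft_force: [-0.2, 1.0, -2.1]
finger_gap: 60.2
grip_force: 30.0
```

Request:
step_arm([
  {"gripper":0.4,"x":0,"y":0,"z":0,"yaw":7},
  {"gripper":0.4,"x":0,"y":0,"z":0,"yaw":7},
  {"gripper":0.4,"x":0,"y":0,"z":0,"yaw":7},
  {"gripper":0.4,"x":0,"y":0,"z":0,"yaw":7},
  {"gripper":0.4,"x":0,"y":0,"z":0,"yaw":7},
  {"gripper":0.4,"x":0,"y":0,"z":0,"yaw":7},
  {"gripper":0.4,"x":0,"y":0,"z":0,"yaw":7},
  {"gripper":0.4,"x":0,"y":0,"z":0,"yaw":7},
  {"gripper":0.4,"x":0,"y":0,"z":0,"yaw":7},
  {"gripper":0.4,"x":0,"y":0,"z":0,"yaw":7},
  {"gripper":0.4,"x":0,"y":0,"z":0,"yaw":4},
  {"gripper":0.4,"x":0,"y":0,"z":0,"yaw":0},
])

```text
time_s: 8.97
tcp_pos: [549.6, -88.4, 338.6]
orientation: [0.806, 0.592, -0.0, -0.0]
ft_force: [-0.0, 0.4, -2.5]
finger_gap: 60.0
grip_force: 30.0
```

```bash
cat > mbase.py <<'E'
from h import *
import sys
def run(tag,half=30):
    c=grab('wrist'); s=bot.state(); Rm=R.from_quat(s['orientation']).as_matrix(); print(s['tcp_pos'].round(1),s['time_s'],'phi',np.degrees(np.arctan2(Rm[1,0],Rm[0,0])),s['grip_force'])
    pickle.dump(c,open(tag+'.pkl','wb')); save(c,tag+'.png')
    return c
def block(c,z,ctr=(586,25.6),r=80):
    X=cloud(c); m=(abs(X[...,2]-z)<7)&(np.hypot(X[...,0]-ctr[0],X[...,1]-ctr[1])<r)&(c['range_z']>0)
    k,l,st,ce=cv2.connectedComponentsWithStats(m.astype(np.uint8)); i=1+st[1:,4].argmax(); P=X[l==i]
    print('block',len(P),cv2.minAreaRect(P[:,:2].astype(np.float32)),np.median(P[:,2]))
def rods(c):
    X=cloud(c)
    for nm,f,h in [('tall',(616.6,120.9),220),('short',(556.2,-69.7),170)]:
        m=(np.hypot(X[...,0]-f[0],X[...,1]-f[1])<25)&(X[...,2]>h-60)&(X[...,2]<h+10)&(c['range_z']>0); P=X[m]
        if len(P)<5: print(nm,len(P)); continue
        T=P[P[:,2]>h-6]
        print(nm,len(P),len(T),'top',T.mean(0).round(1) if len(T) else '','z',P[:,2].max().round(1),'px',np.round(px(c,[*f,h]),0))
if __name__=='__main__':
    c=run('wbase'); block(c,56.5); rods(c)
E
python3 mbase.py
```

```text
[549.7 -88.4 338.6] 9.0167 phi 72.81088605358461 29.999021887779236
block 3307 ((585.7989501953125, 24.017906188964844), (129.16421508789062, 59.974693298339844), 72.72801971435547) 55.17329455244163
tall 0
short 38 4 top [560.5 -64.1 165.8] z 167.1 px [259. 162.]
```

View pics/wbase.png

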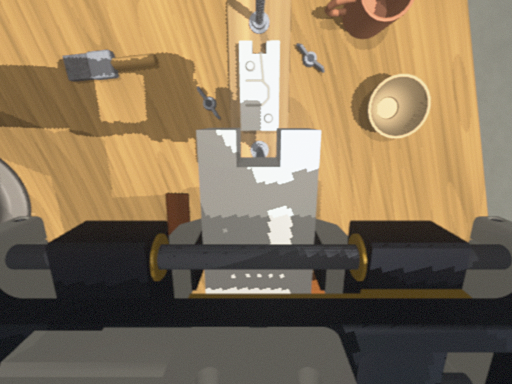

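The lower half shows at px (259,85) with its notch up and its keys at (250,66) and (268,118). The held half's notch end is at row 130, columns 198–321, so the halves face the same way.

```bash
python3 - <<'E'
from h import *
c=pickle.load(open('wbase.pkl','rb')); X=cloud(c); z=np.median(X[150:200,205:230,2]); print('held top z',z)
hsv=cv2.cvtColor(c['color'],cv2.COLOR_RGB2HSV)
T=np.array([549.7,-88.4]); ph=np.radians(72.81); ex=np.array([np.cos(ph),np.sin(ph)]); ey=np.array([np.sin(ph),-np.cos(ph)])
m=(abs(X[...,2]-z)<8)
def tl(u,v): p=ray(c,u,v,z)[:2]-T; return np.round([p@ex,p@ey],1)
rows={}
for u in [205,215,225,290,300,310]:
    col=np.where(m[100:220,u])[0]; print('front',u,100+col[0],tl(u,100+col[0]-.5))
for v in [140,150,200,210]:
    r=np.where(m[v,180:340])[0]+180; print('side',v,r[0],r[-1],tl(r[0]-.5,v),tl(r[-1]+.5,v))
r=np.where(~m[150,225:300])[0]+225; print('notch',r[0],r[-1],tl(r[0]-.5,150),tl(r[-1]+.5,150))
P=np.array([585.8,24.02])-T; print('base in tool',P@ex,P@ey)
E
```

```text
held top z 364.0847742615367
front 205 129 [ 66.1 -25.2]
front 215 130 [ 65.6 -20.4]
front 225 130 [ 65.6 -15.6]
front 290 130 [65.4 15.6]
front 300 130 [65.4 20.4]
front 310 130 [65.4 25.2]
side 140 196 319 [ 60.7 -30.1] [60.4 30.1]
side 150 197 318 [ 55.8 -29.9] [55.6 29.9]
side 200 200 315 [ 30.2 -30. ] [30.  29.7]
side 210 200 315 [ 24.8 -30.4] [24.5 30. ]
notch 237 278 [ 55.7 -10.3] [55.7 10.3]
base in tool 118.06723549951491 1.2626565257734648
```

Request:
step_arm([
  {"gripper":0.4,"x":20,"y":1.3,"z":0,"yaw":0.2},
  {"gripper":0.4,"x":38,"y":0,"z":0,"yaw":0},
  {"gripper":0.4,"x":37,"y":0,"z":0,"yaw":0},
  {"gripper":0.4,"x":20,"y":0,"z":5,"yaw":0},
  {"gripper":0.4,"x":3.5,"y":0,"z":20,"yaw":0},
  {"gripper":0.4,"x":0,"y":0,"z":38,"yaw":0},
  {"gripper":0.4,"x":0,"y":0,"z":40,"yaw":0},
  {"gripper":0.4,"x":0,"y":0,"z":40,"yaw":0},
  {"gripper":0.4,"x":0,"y":0,"z":40,"yaw":0},
  {"gripper":0.4,"x":0,"y":0,"z":35,"yaw":0},
  {"gripper":0.4,"x":0,"y":0,"z":25,"yaw":0},
  {"gripper":0.4,"x":0,"y":0,"z":8,"yaw":0},
])

```text
time_s: 10.02
tcp_pos: [583.8, 24.4, 83.2]
orientation: [0.806, 0.592, -0.003, -0.003]
ft_force: [-0.1, -0.2, -3.3]
finger_gap: 60.0
grip_force: 30.0
```

Request:
step_arm([
  {"gripper":0.4,"x":0,"y":0,"z":0,"yaw":0},
  {"gripper":0.4,"x":0,"y":0,"z":0,"yaw":0},
])

```text
time_s: 10.18
tcp_pos: [587.5, 24.0, 88.8]
orientation: [0.806, 0.592, 0.0, 0.0]
ft_force: [0.4, 0.3, -2.0]
finger_gap: 60.2
grip_force: 30.0
```

```bash
python3 - <<'E'
from h import *
s=bot.state(); print(s['tcp_pos'],s['ft_force'])
c=grab('side'); pickle.dump(c,open('side1.pkl','wb')); 
t=grab('top'); pickle.dump(t,open('top1.pkl','wb'))
a=c['color'][140:250,180:330,::-1]; b=t['color'][150:240,180:310,::-1]
A=cv2.resize(a,None,fx=5,fy=5,interpolation=2); cv2.imwrite('pics/side1.png',A)
E
```

```text
[587.50152374  24.02415982  88.75779602] [ 0.40092497  0.31174829 -1.9666402 ]
```

View pics/side1.png

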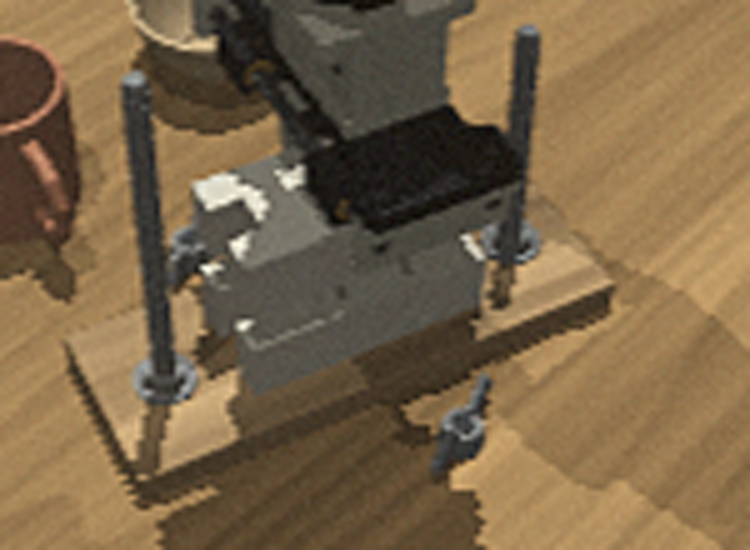

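The upper half hovers just above the lower one in the same way round, with both rods clear of the hand. I compare the faces of the two halves in the depth image.

```bash
cat > cmp.py <<'E'
from h import *
def cmp(c,zu0,zu1):
    X=cloud(c); ya=np.radians(72.5); ey=np.array([np.cos(ya),np.sin(ya)]); ex=np.array([np.sin(ya),-np.cos(ya)])
    p=X[...,:2]-np.array([586.2,25.2]); x=p@ex; y=p@ey; z=X[...,2]; ok=c['range_z']>0
    for nm,a,b in [('lower',26,50),('upper',zu0,zu1)]:
        m=ok&(z>a)&(z<b)&(abs(y)<80)&(abs(x)<45)
        f=m&(abs(x+30)<7)&(y<58)&(y>-60)
        g=m&(abs(y-65)<7)&(abs(x)>12)&(abs(x)<29)
        k=np.polyfit(y[f],x[f],1) if f.sum()>5 else (0,0)
        print(nm,'-x face: n',f.sum(),'x',np.median(x[f]).round(2),'slope deg',np.degrees(k[0]).round(2),'+y face n',g.sum(),np.median(y[g]).round(2) if g.sum() else '')
if __name__=='__main__':
    c=pickle.load(open('side1.pkl','rb')); cmp(c,82,110)
    X=cloud(c); print('top z', )
E
python3 cmp.py
```

```text
lower -x face: n 240 x -29.94 slope deg -0.15 +y face n 38 64.85
upper -x face: n 146 x -28.69 slope deg 0.25 +y face n 73 64.99
top z
```

Request:
step_arm([
  {"gripper":0.4,"x":0,"y":-1.2,"z":3,"yaw":0},
  {"gripper":0.4,"x":0,"y":0,"z":6,"yaw":0},
  {"gripper":0.4,"x":0,"y":0,"z":5,"yaw":0},
  {"gripper":0.4,"x":0,"y":0,"z":2,"yaw":0},
  {"gripper":0.4,"x":0,"y":0,"z":2,"yaw":0},
  {"gripper":0.4,"x":0,"y":0,"z":0,"yaw":0},
])

```text
time_s: 10.78
tcp_pos: [585.3, 24.5, 69.1]
orientation: [0.806, 0.591, -0.0, -0.0]
ft_force: [-0.3, 0.4, -2.1]
finger_gap: 59.8
grip_force: 30.0
```

Request:
step_arm([
  {"gripper":0.4,"x":0,"y":0,"z":1,"yaw":0},
  {"gripper":0.4,"x":0,"y":0,"z":1,"yaw":0},
  {"gripper":0.4,"x":0,"y":0,"z":0,"yaw":0},
])

```text
time_s: 11.03
tcp_pos: [585.6, 24.4, 67.6]
orientation: [0.806, 0.591, -0.0, 0.0]
ft_force: [-0.3, 0.0, -1.6]
finger_gap: 59.7
grip_force: 30.0
```

Request:
step_arm([
  {"gripper":0.4,"x":0,"y":0,"z":0.7,"yaw":0},
  {"gripper":0.4,"x":0,"y":0,"z":0.7,"yaw":0},
  {"gripper":0.4,"x":0,"y":0,"z":0,"yaw":0},
])

```text
time_s: 11.28
tcp_pos: [585.6, 24.5, 66.2]
orientation: [0.806, 0.591, -0.0, 0.0]
ft_force: [0.2, 0.0, -1.9]
finger_gap: 59.6
grip_force: 30.0
```

Request:
step_arm([
  {"gripper":0.4,"x":0,"y":0,"z":0.5,"yaw":0},
  {"gripper":0.4,"x":0,"y":0,"z":0.5,"yaw":0},
  {"gripper":0.4,"x":0,"y":0,"z":0,"yaw":0},
])

```text
time_s: 11.53
tcp_pos: [585.7, 24.5, 65.7]
orientation: [0.806, 0.591, 0.0, 0.0]
ft_force: [-2.1, 0.5, 0.3]
finger_gap: 60.1
grip_force: 30.0
```

Request:
step_arm([
  {"gripper":0.85,"x":0,"y":0,"z":0,"yaw":0},
  {"gripper":0.85,"x":0,"y":0,"z":0,"yaw":0},
  {"gripper":0.85,"x":0,"y":0,"z":0,"yaw":0},
  {"gripper":0.85,"x":0,"y":0,"z":-5,"yaw":0},
  {"gripper":0.85,"x":0,"y":0,"z":-20,"yaw":0},
  {"gripper":0.85,"x":0,"y":0,"z":-35,"yaw":0},
  {"gripper":0.85,"x":0,"y":0,"z":-40,"yaw":0},
  {"gripper":0.85,"x":0,"y":0,"z":-40,"yaw":0},
  {"gripper":0.85,"x":0,"y":0,"z":-40,"yaw":0},
  {"gripper":0.85,"x":0,"y":0,"z":-40,"yaw":0},
  {"gripper":0.85,"x":-15,"y":0,"z":-25,"yaw":0},
  {"gripper":0.85,"x":-30,"y":0,"z":-10,"yaw":0},
])

```text
time_s: 12.53
tcp_pos: [573.6, -16.7, 325.8]
orientation: [0.805, 0.593, 0.003, 0.003]
ft_force: [0.2, -0.5, -0.7]
finger_gap: 78.0
grip_force: 0.0
```

Request:
step_arm([
  {"gripper":0.85,"x":-35,"y":0,"z":-10,"yaw":0},
  {"gripper":0.85,"x":-20,"y":0,"z":-10,"yaw":0},
  {"gripper":0.85,"x":0,"y":0,"z":0,"yaw":0},
])

```text
time_s: 12.78
tcp_pos: [555.1, -74.5, 343.1]
orientation: [0.807, 0.59, 0.001, 0.002]
ft_force: [-0.2, 1.4, -0.3]
finger_gap: 78.0
grip_force: 0.0
```

```bash
python3 - <<'E'
from h import *
from mbase import run,block,rods
from cmp import cmp
c=run('wclosed'); block(c,92,r=85); rods(c)
d=grab('side'); pickle.dump(d,open('side2.pkl','wb')); block(d,92,r=85); rods(d); cmp(d,60,86)
t=grab('top'); pickle.dump(t,open('top2.pkl','wb')); block(t,92,r=85); rods(t)
E
```

```text
[555.4 -72.6 341.9] 12.8333 phi 72.3420057483509 0.0
block 3727 ((585.3331909179688, 25.393264770507812), (129.7535400390625, 60.0830078125), 72.39192962646484) 91.06860139101371
tall 13 0 top  z 165.8 px [256. -39.]
short 118 64 top [558.4 -68.6 168.3] z 171.0 px [257. 173.]
block 1060 ((585.2530517578125, 25.927841186523438), (131.6905517578125, 62.36322021484375), 72.36734008789062) 92.14972852652943
tall 135 29 top [616.2 118.2 218.2] z 221.2 px [205. 157.]
short 106 20 top [557.1 -67.  168.4] z 171.3 px [286. 146.]
lower -x face: n 248 x -29.78 slope deg -0.17 +y face n 33 65.05
upper -x face: n 298 x -30.49 slope deg 0.02 +y face n 39 65.19
block 810 ((593.8687133789062, 49.93539047241211), (80.18059539794922, 60.123802185058594), 72.41438293457031) 92.18160335779828
tall 57 27 top [617.2 116.5 219.1] z 223.7 px [195. 164.]
short 0
```

View pics/wclosed.png

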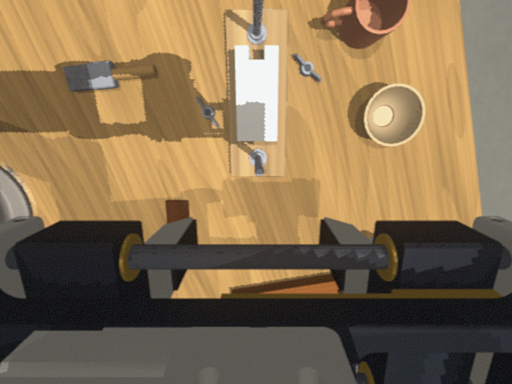

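The halves are shut: top at z 92.2 in two views, notches together at px (257,52). The tall rod's end is cut off at the top edge, so I back off toward the bar for a look at both rod ends.

Request:
step_arm([
  {"gripper":0.85,"x":-20,"y":0,"z":0,"yaw":0},
  {"gripper":0.85,"x":-35,"y":0,"z":0,"yaw":0},
  {"gripper":0.85,"x":-35,"y":0,"z":0,"yaw":0},
  {"gripper":0.85,"x":-15,"y":0,"z":0,"yaw":0},
  {"gripper":0.85,"x":0,"y":0,"z":0,"yaw":0},
])

```text
time_s: 13.35
tcp_pos: [523.4, -172.7, 339.4]
orientation: [0.807, 0.591, -0.001, -0.0]
ft_force: [-0.3, 0.9, -0.1]
finger_gap: 78.3
grip_force: 0.0
```

```bash
python3 - <<'E'
from h import *
from mbase import run,block,rods
c=run('wrods'); block(c,92,ctr=(585.3,25.9),r=85); rods(c)
for f,h in [((616.6,118),220),((558,-68),170)]: print(px(c,[*f,h]))
u,v=px(c,[616.6,118,220]); a=c['color'][max(0,int(v)-30):int(v)+45,int(u)-40:int(u)+40,::-1]
u,v=px(c,[558,-68,170]); b=c['color'][int(v)-30:int(v)+45,int(u)-40:int(u)+40,::-1]
n=min(len(a),len(b)); cv2.imwrite('pics/rods.png',cv2.resize(np.hstack([a[:n],b[:n]]),None,fx=5,fy=5,interpolation=cv2.INTER_NEAREST))
E
```

```text
[ 524.  -171.1  339.5] 13.4 phi 72.45821670515099 0.0
block 2960 ((577.7654418945312, 1.1601524353027344), (80.60181427001953, 60.17528533935547), 72.3809585571289) 91.03843767438977
tall 0
short 137 85 top [558.1 -69.7 168.2] z 171.1 px [258.  85.]
(np.float64(259.1235759276967), np.float64(-197.51262447072446))
(np.float64(259.2214524279431), np.float64(82.83259932703648))
```

View pics/rods.png

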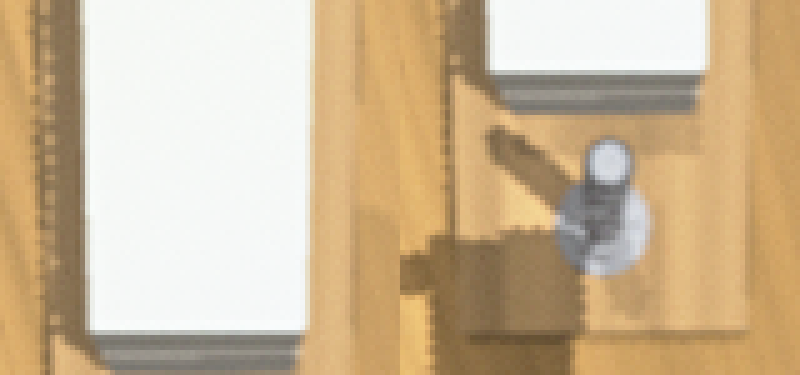

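The short rod's bright end is in the right crop at about px (260,84). The tall rod's end lies beyond the image, so I go forward over the clamp for it.

Request:
step_arm([
  {"gripper":0.85,"x":20,"y":0,"z":0,"yaw":0},
  {"gripper":0.85,"x":38,"y":0,"z":0,"yaw":0},
  {"gripper":0.85,"x":40,"y":0,"z":0,"yaw":0},
  {"gripper":0.85,"x":40,"y":0,"z":0,"yaw":0},
  {"gripper":0.85,"x":40,"y":0,"z":0,"yaw":0},
  {"gripper":0.85,"x":32,"y":0,"z":0,"yaw":0},
  {"gripper":0.85,"x":10,"y":0,"z":0,"yaw":0},
  {"gripper":0.85,"x":0,"y":0,"z":0,"yaw":0},
  {"gripper":0.85,"x":0,"y":0,"z":0,"yaw":0},
])

```text
time_s: 14.15
tcp_pos: [589.9, 40.1, 339.8]
orientation: [0.806, 0.593, -0.001, -0.0]
ft_force: [-0.3, -0.2, -0.9]
finger_gap: 77.9
grip_force: 0.0
```

```bash
cat > tip.py <<'E'
from h import *
def tip(c,g,h,f=None):
    u,v=map(int,px(c,[*g,h])); X=cloud(c)
    m=np.zeros(X.shape[:2],bool); sl=np.s_[max(0,v-20):v+20,max(0,u-20):u+20]
    m[sl]=(abs(X[sl][...,2]-h)<5)&(c['range_z'][sl]>0)
    uu=np.where(m); n=m.sum()
    hsv=cv2.cvtColor(c['color'],cv2.COLOR_RGB2HSV); b=m&(hsv[...,2]>np.percentile(hsv[m][:,2],95)*0.8)
    out=[]
    for k in (m,b):
        vv,uu=np.where(k); (cu,cv_),r=cv2.minEnclosingCircle(np.stack([uu,vv],1).astype(np.int32)) ; 
        out.append((int(k.sum()),np.round([uu.mean(),vv.mean()],1),ray(c,uu.mean(),vv.mean(),h).round(1)[:2],round(r,1)))
    print('tip',h,out)
E
python3 - <<'E'
from h import *
from mbase import run,block
from tip import tip
c=run('wtall'); print(px(c,[616.6,118,220]));block(c,92,ctr=(585.3,25.9),r=85); tip(c,(616.6,118),220)
e=pickle.load(open('wrods.pkl','rb')); tip(e,(558,-69),170)
u,v=px(c,[616.6,118,220]);u,v=int(u),int(v)
cv2.imwrite('pics/tall.png',cv2.resize(c['color'][max(0,v-40):v+60,u-40:u+40,::-1],None,fx=5,fy=5,interpolation=cv2.INTER_NEAREST))
E
```

```text
[589.8  38.9 340. ] 14.2 phi 72.57033937407907 0.0
(np.float64(260.31976108313455), np.float64(106.49180624823107))
block 3005 ((585.0747680664062, 24.705299377441406), (130.28712463378906, 60.02479553222656), 72.37804412841797) 91.13611732390387
tip 220 [(105, array([261.6, 108.2]), array([617.4, 116.1]), 5.8), (62, array([262.2, 108.1]), array([617.9, 116. ]), 4.4)]
tip 170 [(83, array([259.8,  84.6]), array([558.1, -70. ]), 5.3), (44, array([260.2,  84.1]), array([558.6, -69.6]), 4.5)]
```

View pics/tall.png

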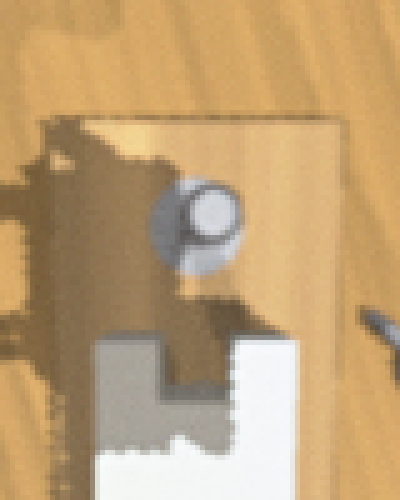

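The tall rod's end disk shows at px (262,108) and stands a little off its washer, so it leans. The tips come out at about (617.8,116) and (558.5,-69.6). Now I go for the bar.

Request:
step_arm([
  {"gripper":0.85,"x":-20,"y":4,"z":0,"yaw":0},
  {"gripper":0.85,"x":-38,"y":7,"z":0,"yaw":0},
  {"gripper":0.85,"x":-38,"y":7,"z":0,"yaw":0},
  {"gripper":0.85,"x":-38,"y":7,"z":0,"yaw":0},
  {"gripper":0.85,"x":-38,"y":7,"z":0,"yaw":0},
  {"gripper":0.85,"x":-38,"y":7,"z":0,"yaw":0},
  {"gripper":0.85,"x":-38,"y":7,"z":0,"yaw":0},
  {"gripper":0.85,"x":-38,"y":7,"z":0,"yaw":0},
  {"gripper":0.85,"x":-38,"y":7,"z":0,"yaw":0},
  {"gripper":0.85,"x":-38,"y":7,"z":0,"yaw":0},
  {"gripper":0.85,"x":-35,"y":5,"z":0,"yaw":0},
  {"gripper":0.85,"x":-7,"y":0,"z":0,"yaw":0},
])

```text
time_s: 15.2
tcp_pos: [534.1, -375.1, 339.1]
orientation: [0.809, 0.588, -0.001, -0.0]
ft_force: [0.8, -0.4, -0.4]
finger_gap: 78.3
grip_force: 0.0
```

Request:
step_arm([
  {"gripper":0.85,"x":0,"y":0,"z":10,"yaw":7},
  {"gripper":0.85,"x":0,"y":0,"z":20,"yaw":7},
  {"gripper":0.85,"x":0,"y":0,"z":20,"yaw":7},
  {"gripper":0.85,"x":0,"y":0,"z":20,"yaw":7},
  {"gripper":0.85,"x":0,"y":0,"z":20,"yaw":7},
  {"gripper":0.85,"x":0,"y":0,"z":20,"yaw":7},
  {"gripper":0.85,"x":0,"y":0,"z":20,"yaw":7},
  {"gripper":0.85,"x":0,"y":0,"z":20,"yaw":7},
  {"gripper":0.85,"x":0,"y":0,"z":20,"yaw":7},
  {"gripper":0.85,"x":0,"y":0,"z":10,"yaw":7},
  {"gripper":0.85,"x":0,"y":0,"z":10,"yaw":7},
  {"gripper":0.85,"x":0,"y":0,"z":0,"yaw":3.2},
])

```text
time_s: 16.2
tcp_pos: [535.4, -368.1, 148.0]
orientation: [0.997, -0.071, -0.002, -0.001]
ft_force: [0.8, 0.7, 0.4]
finger_gap: 77.9
grip_force: 0.0
```

Request:
step_arm([
  {"gripper":0.85,"x":0,"y":0,"z":0,"yaw":0},
  {"gripper":0.85,"x":0,"y":0,"z":0,"yaw":0},
])

```text
time_s: 16.37
tcp_pos: [536.8, -368.8, 150.7]
orientation: [0.998, -0.067, 0.0, 0.0]
ft_force: [0.5, -0.8, 0.4]
finger_gap: 78.0
grip_force: 0.0
```

```bash
python3 - <<'E'
from h import *
from mbase import run
c=run('wbar'); s=bot.state(); T=s['tcp_pos']; Rm=R.from_quat(s['orientation']).as_matrix()
X=cloud(c)
m=(X[...,2]>18)&(X[...,2]<36)&(abs(X[...,0]-537)<160)&(abs(X[...,1]+368)<60)&(c['range_z']>0)
k,l,st,ce=cv2.connectedComponentsWithStats(m.astype(np.uint8)); i=1+st[1:,4].argmax(); P=X[l==i]; Q=(P-T)@Rm
r=cv2.minAreaRect(P[:,:2].astype(np.float32)); print(r,np.median(P[:,2]))
q=Q[abs(Q[:,0])<120]; print('tool x range',Q[:,0].min(),Q[:,0].max())
for a in (-30,0,30,60,90):
    w=Q[abs(Q[:,0]-a)<4]
    if len(w): print(a,w[:,1].min().round(1),w[:,1].max().round(1))
E
```

```text
[ 537.  -368.8  150.9] 16.4167 phi -7.62190275892384 0.0
((565.1298828125, -372.1007995605469), (50.14068603515625, 192.42254638671875), 82.33489990234375) 27.122223801546795
tool x range -67.98193847232825 124.44860113629765
-30 -24.6 24.5
0 -25.1 23.9
30 -25.3 24.4
60 -25.6 23.7
90 -24.9 24.1
```

Request:
step_arm([
  {"gripper":0.85,"x":0,"y":-0.4,"z":15,"yaw":0},
  {"gripper":0.85,"x":0,"y":0,"z":30,"yaw":0},
  {"gripper":0.85,"x":0,"y":0,"z":35,"yaw":0},
  {"gripper":0.85,"x":0,"y":0,"z":30,"yaw":0},
  {"gripper":0.85,"x":0,"y":0,"z":22,"yaw":0},
  {"gripper":0.85,"x":0,"y":0,"z":12.5,"yaw":0},
  {"gripper":0.85,"x":0,"y":0,"z":0,"yaw":0},
  {"gripper":0.4,"x":0,"y":0,"z":0,"yaw":0},
  {"gripper":0.4,"x":0,"y":0,"z":0,"yaw":0},
  {"gripper":0.4,"x":0,"y":0,"z":0,"yaw":0},
  {"gripper":0.4,"x":0,"y":0,"z":0,"yaw":0},
  {"gripper":0.4,"x":0,"y":0,"z":0,"yaw":0},
], force=40)

```text
time_s: 17.42
tcp_pos: [538.0, -368.4, 7.2]
orientation: [0.998, -0.067, 0.001, 0.001]
ft_force: [0.3, 0.7, 5.8]
finger_gap: 49.6
grip_force: 40.0
```

Request:
step_arm([
  {"gripper":0.4,"x":0,"y":0,"z":-5,"yaw":0},
  {"gripper":0.4,"x":0,"y":0,"z":-15,"yaw":0},
  {"gripper":0.4,"x":0,"y":0,"z":-30,"yaw":0},
  {"gripper":0.4,"x":0,"y":0,"z":-35,"yaw":0},
  {"gripper":0.4,"x":0,"y":0,"z":-35,"yaw":0},
  {"gripper":0.4,"x":0,"y":0,"z":-35,"yaw":0},
  {"gripper":0.4,"x":0,"y":0,"z":-35,"yaw":0},
  {"gripper":0.4,"x":0,"y":0,"z":-35,"yaw":0},
  {"gripper":0.4,"x":0,"y":0,"z":-30,"yaw":0},
  {"gripper":0.4,"x":0,"y":-8,"z":-20,"yaw":0},
  {"gripper":0.4,"x":0,"y":-20,"z":-8,"yaw":0},
  {"gripper":0.4,"x":-2,"y":-30,"z":0,"yaw":0},
])

```text
time_s: 18.42
tcp_pos: [543.4, -311.8, 291.5]
orientation: [0.998, -0.068, 0.002, 0.002]
ft_force: [0.1, -0.5, -3.4]
finger_gap: 49.7
grip_force: 40.0
```

Request:
step_arm([
  {"gripper":0.4,"x":0,"y":-36,"z":0,"yaw":0},
  {"gripper":0.4,"x":0,"y":-36,"z":0,"yaw":0},
  {"gripper":0.4,"x":0,"y":-36,"z":0,"yaw":0},
  {"gripper":0.4,"x":0,"y":-36,"z":0,"yaw":0},
  {"gripper":0.4,"x":0,"y":-36,"z":0,"yaw":0},
  {"gripper":0.4,"x":0,"y":-36,"z":0,"yaw":0},
  {"gripper":0.4,"x":0,"y":-36,"z":0,"yaw":0},
  {"gripper":0.4,"x":0,"y":-36,"z":0,"yaw":0},
  {"gripper":0.4,"x":0,"y":-30,"z":0,"yaw":0},
  {"gripper":0.4,"x":0,"y":-17,"z":0,"yaw":0},
  {"gripper":0.4,"x":0,"y":0,"z":0,"yaw":-4},
  {"gripper":0.4,"x":0,"y":0,"z":0,"yaw":-7},
])

```text
time_s: 19.42
tcp_pos: [587.5, 23.7, 288.7]
orientation: [0.999, 0.032, -0.0, -0.0]
ft_force: [0.3, -0.4, -2.3]
finger_gap: 49.8
grip_force: 40.0
```

Request:
step_arm([
  {"gripper":0.4,"x":0,"y":0,"z":0,"yaw":-7},
  {"gripper":0.4,"x":0,"y":0,"z":0,"yaw":-7},
  {"gripper":0.4,"x":0,"y":0,"z":0,"yaw":-7},
  {"gripper":0.4,"x":0,"y":0,"z":0,"yaw":-7},
  {"gripper":0.4,"x":0,"y":0,"z":0,"yaw":-7},
  {"gripper":0.4,"x":0,"y":0,"z":0,"yaw":-7},
  {"gripper":0.4,"x":0,"y":0,"z":0,"yaw":-7},
  {"gripper":0.4,"x":0,"y":0,"z":0,"yaw":-7},
  {"gripper":0.4,"x":0,"y":0,"z":0,"yaw":-7},
  {"gripper":0.4,"x":0,"y":0,"z":0,"yaw":-6},
  {"gripper":0.4,"x":0,"y":0,"z":0,"yaw":0},
  {"gripper":0.4,"x":0,"y":0,"z":0,"yaw":0},
])

```text
time_s: 20.42
tcp_pos: [587.7, 22.0, 288.8]
orientation: [0.808, 0.589, -0.0, -0.0]
ft_force: [0.4, 0.4, -2.1]
finger_gap: 49.6
grip_force: 40.0
```

```bash
python3 - <<'E'
from h import *
from mbase import run
c=run('whold'); s=bot.state(); T=s['tcp_pos']; Rm=R.from_quat(s['orientation']).as_matrix(); print(s['ft_force'],s['wrist_torque'])
X=cloud(c); d=(X-T)@Rm   # tool coords, z down
m=(abs(d[...,2]+21.5)<8)&(abs(d[...,1])<40)&(d[...,0]>20)&(d[...,0]<140)&(c['range_z']>0)
Q=d[m]; print('end x',Q[:,0].max(),'top z',np.polyfit(Q[:,0],Q[:,2],1),np.polyfit(Q[:,1],Q[:,2],1))
for a in (40,60,80,110,120):
    w=Q[abs(Q[:,0]-a)<3]; print(a,w[:,1].min().round(1),w[:,1].max().round(1))
# hole rim as holes in mask
mm=m.astype(np.uint8); cs,hr=cv2.findContours(mm,cv2.RETR_CCOMP,cv2.CHAIN_APPROX_NONE)
for q,h in zip(cs,hr[0]):
    if h[3]>=0 and len(q)>10:
        zt=T[2]+np.median(-Q[:,2]); W=np.array([ (ray(c,u,v,zt)-T)@Rm for u,v in q[:,0]]); print('hole px',q[:,0].mean(0),cv2.minEnclosingCircle(W[:,:2].astype(np.float32)))
print('rod tip px',px(c,[617.8,116.2,220]))
cv2.imwrite('pics/hold.png',cv2.resize(c['color'][:230,150:370,::-1],None,fx=2.5,fy=2.5,interpolation=cv2.INTER_NEAREST))
for n in ['side']:
    e=grab(n); pickle.dump(e,open('side3.pkl','wb'))
E
```

```text
[587.8  22.  288.8] 20.4667 phi 72.12598220691902 39.997074007987976
[ 0.40647099 -0.04600855 -2.32184854] [-0.05046525 -0.04684288 -0.01577514]
end x 122.4045930274317 top z [ 2.67486353e-03 -1.99757757e+01] [ 1.26983812e-03 -1.97741061e+01]
40 -25.5 24.6
60 -25.4 24.5
80 -25.5 24.7
110 -25.5 24.5
120 -25.3 24.7
hole px [257.47252747  57.50549451] ((97.93566131591797, -0.4470195770263672), 7.577480792999268)
rod tip px (np.float64(257.5966629532411), np.float64(81.63484998498761))
```

View pics/hold.png

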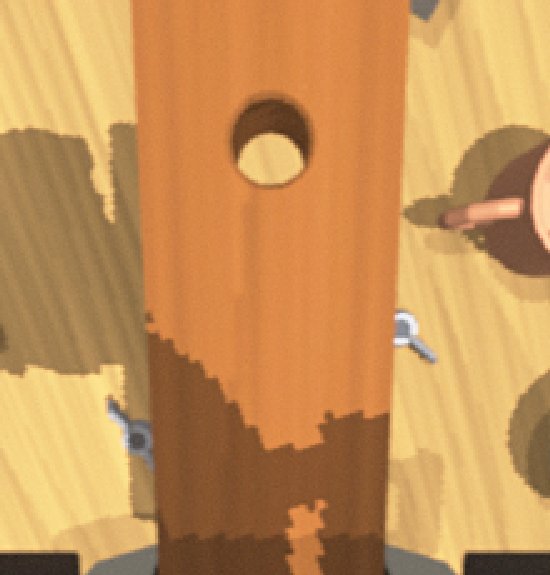

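The +x hole is at px (257,57), clear through, with the bar level. It needs a 1.3 mm shift forward to stand over the tall rod.

Request:
step_arm([
  {"gripper":0.4,"x":1.3,"y":0.1,"z":5,"yaw":-0.2},
  {"gripper":0.4,"x":0,"y":0,"z":15,"yaw":0},
  {"gripper":0.4,"x":0,"y":0,"z":20,"yaw":0},
  {"gripper":0.4,"x":0,"y":0,"z":10,"yaw":0},
  {"gripper":0.4,"x":0,"y":0,"z":4,"yaw":0},
  {"gripper":0.4,"x":0,"y":0,"z":0,"yaw":0},
  {"gripper":0.4,"x":0,"y":0,"z":0,"yaw":0},
])

```text
time_s: 21.1
tcp_pos: [588.8, 23.1, 235.3]
orientation: [0.806, 0.591, 0.0, 0.0]
ft_force: [0.1, 0.9, -2.9]
finger_gap: 49.8
grip_force: 40.0
```

```bash
python3 - <<'E'
from h import *
from mbase import run
c=run('wnear'); s=bot.state(); print(s['ft_force'],s['wrist_torque'])
a=cv2.resize(c['color'][20:100,215:300,::-1],None,fx=4,fy=4,interpolation=cv2.INTER_NEAREST)
e=grab('side'); pickle.dump(e,open('side4.pkl','wb'))
b=cv2.resize(e['color'][130:210,185:310,::-1],None,fx=4,fy=4,interpolation=cv2.INTER_NEAREST)
cv2.imwrite('pics/near.png',np.hstack([a,b[:320]])[:, :800])
E
```

```text
[589.1  23.1 235.8] 21.15 phi 72.50423755812798 39.99714553356171
[-0.3198662   0.01167727 -2.91388698] [-0.03300424 -0.131984   -0.02054875]
```

View pics/near.png

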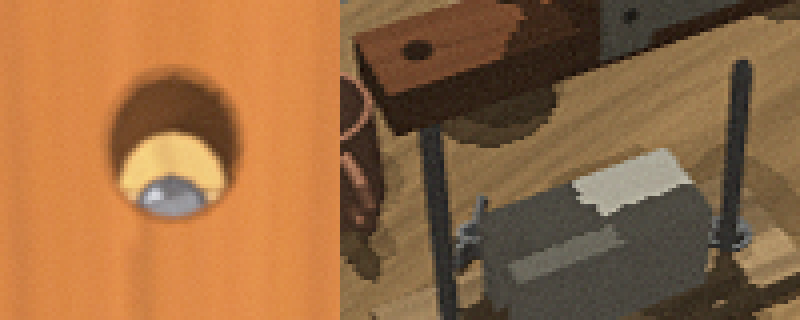

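Left: the tall rod's end is in sight through the hole, at px (258,68), with its column matching the hole's. Right: the side view shows the bar level just over the rod.

```bash
python3 - <<'E'
from h import *
c=pickle.load(open('wnear.pkl','rb')); s=bot.state(); T=s['tcp_pos']; Rm=R.from_quat(s['orientation']).as_matrix()
f=lambda u,v,z: ((ray(c,u,v,z)-T)@Rm).round(1)[:2]
zt=T[2]+20.3
print('T',T,'rim far/near',f(258.5,20+65/4,zt),f(258.5,20+222/4,zt),'L/R',f(215+107/4,56,zt),f(215+241/4,56,zt))
print('tip far',f(257.5,20+177/4,220),'L/R',f(215+137/4,20+195/4,220),f(215+207/4,20+195/4,220))
hsv=cv2.cvtColor(c['color'],cv2.COLOR_RGB2HSV); print(hsv[60:74,258,1],hsv[60:74,258,2])
E
```

```text
T [589.08231006  23.11695988 235.94133841] rim far/near [1.068e+02 1.000e-01] [90.2  0.1] L/R [98.6 -7.7] [98.6  7.9]
tip far [101.6  -0.5] L/R [99.2 -5.4] [99.2  5. ]
[127 129 126 116  61   9   4   9   6   7   5   6  11  16] [235 235 234 197 129 117 121 117 119 139 153 160 165 160]
```

Request:
step_arm([
  {"gripper":0.4,"x":-1,"y":-0.4,"z":2,"yaw":0},
  {"gripper":0.4,"x":0,"y":0,"z":3,"yaw":0},
  {"gripper":0.4,"x":0,"y":0,"z":3,"yaw":0},
  {"gripper":0.4,"x":0,"y":0,"z":2,"yaw":0},
  {"gripper":0.4,"x":0,"y":0,"z":1,"yaw":0},
  {"gripper":0.4,"x":0,"y":0,"z":0,"yaw":0},
])

```text
time_s: 21.7
tcp_pos: [587.7, 22.3, 223.4]
orientation: [0.806, 0.591, -0.0, -0.0]
ft_force: [0.1, -0.0, -3.8]
finger_gap: 49.4
grip_force: 40.0
```

Request:
step_arm([
  {"gripper":0.4,"x":0,"y":0,"z":1,"yaw":0},
  {"gripper":0.4,"x":0,"y":0,"z":1,"yaw":0},
  {"gripper":0.4,"x":0,"y":0,"z":1,"yaw":0},
  {"gripper":0.4,"x":0,"y":0,"z":0,"yaw":0},
])

```text
time_s: 22.03
tcp_pos: [587.7, 22.3, 220.6]
orientation: [0.806, 0.591, -0.0, -0.0]
ft_force: [-0.8, 0.0, -2.1]
finger_gap: 49.4
grip_force: 40.0
```

Request:
step_arm([
  {"gripper":0.4,"x":0,"y":0,"z":1,"yaw":0},
  {"gripper":0.4,"x":0,"y":0,"z":1,"yaw":0},
  {"gripper":0.4,"x":0,"y":0,"z":1,"yaw":0},
  {"gripper":0.4,"x":0,"y":0,"z":0,"yaw":0},
])

```text
time_s: 22.37
tcp_pos: [587.7, 22.3, 217.5]
orientation: [0.806, 0.591, -0.0, -0.0]
ft_force: [0.4, 0.2, -3.1]
finger_gap: 49.3
grip_force: 40.0
```

```bash
cat > f.py <<'E'
from h import *
s=bot.state(); print(s['tcp_pos'].round(1),s['ft_force'].round(1),s['wrist_torque'].round(2),s['time_s'])
E
python3 f.py
```

```text
[587.7  22.3 217.5] [ 0.4  0.2 -3.1] [-0.01 -0.06 -0.03] 22.3667
```

Request:
step_arm([
  {"gripper":0.4,"x":0.1,"y":-0.1,"z":2,"yaw":0},
  {"gripper":0.4,"x":0.1,"y":-0.1,"z":4,"yaw":0},
  {"gripper":0.4,"x":0.1,"y":-0.1,"z":4,"yaw":0},
  {"gripper":0.4,"x":0.1,"y":-0.1,"z":4,"yaw":0},
  {"gripper":0.4,"x":0.1,"y":-0.1,"z":4,"yaw":0},
  {"gripper":0.4,"x":0.1,"y":-0.1,"z":4,"yaw":0},
  {"gripper":0.4,"x":0.1,"y":0,"z":4,"yaw":0},
  {"gripper":0.4,"x":0,"y":0,"z":2,"yaw":0},
  {"gripper":0.4,"x":0,"y":0,"z":0,"yaw":0},
  {"gripper":0.4,"x":0,"y":0,"z":0,"yaw":0},
])

```text
time_s: 23.2
tcp_pos: [587.5, 23.2, 189.7]
orientation: [0.806, 0.591, -0.0, -0.0]
ft_force: [0.2, 0.9, -2.5]
finger_gap: 49.8
grip_force: 40.0
```

```bash
python3 f.py; python3 - <<'E'
from h import *
from mbase import run
c=run('wthr'); e=grab('side'); pickle.dump(e,open('side5.pkl','wb')); t=grab('top'); pickle.dump(t,open('top5.pkl','wb'))
s=bot.state(); T=s['tcp_pos']; Rm=R.from_quat(s['orientation']).as_matrix()
# side view: bar near-end hole & level; rod points above bar, short rod top points, all in tool coords
for n,k in [('wrist',c),('side',e),('top',t)]:
    X=cloud(k); d=(X-T)@Rm; ok=k['range_z']>0
    m=ok&(abs(d[...,0]-98)<14)&(abs(d[...,1])<14)&(d[...,2]<-24)&(d[...,2]>-45); 
    if m.sum(): print(n,'tall above bar',m.sum(),d[m].mean(0).round(1),d[m].min(0).round(1),d[m].max(0).round(1))
    b=ok&(abs(d[...,2]+21)<5)&(abs(d[...,1])<28)&(abs(d[...,0])<135)
    if b.sum()>30: print(n,'bar top',b.sum(),'x',d[b][:,0].min().round(1),d[b][:,0].max().round(1),'y',np.percentile(d[b][:,1],[1,99]).round(1),'slope',np.polyfit(d[b][:,0],d[b][:,2],1).round(4))
    m=ok&(abs(d[...,0]+98)<18)&(abs(d[...,1])<18)&(d[...,2]>8)&(d[...,2]<60)
    if m.sum(): print(n,'short',m.sum(),d[m].mean(0).round(1),d[m].min(0).round(1))
a=cv2.resize(c['color'][20:100,215:300,::-1],None,fx=4,fy=4,interpolation=cv2.INTER_NEAREST)
b=cv2.resize(e['color'][130:210,185:300,::-1],None,fx=4,fy=4,interpolation=cv2.INTER_NEAREST)
cv2.imwrite('pics/thr.png',np.hstack([a,b]))
E
```

```text
[587.5  23.2 189.7] [ 0.2  0.9 -2.5] [-0.05 -0.07 -0.01] 23.2
[587.6  23.2 189.9] 23.25 phi 72.51921031825617 39.997215270996094
wrist tall above bar 589 [ 97.1   0.8 -28.2] [ 91.6  -5.  -30.9] [103.7   6.7 -24. ]
wrist bar top 25897 x -29.8 122.2 y [-25.   24.2] slope [ 2.40000e-03 -1.96597e+01]
side tall above bar 26 [ 98.9  -0.9 -28.6] [ 92.7  -5.9 -30.7] [104.1   4.9 -24.2]
side bar top 1167 x -125.4 124.9 y [-26.4  24.4] slope [ 1.40000e-03 -2.07239e+01]
side short 48 [-94.   -4.1  44.5] [-101.7   -7.4   28.7]
top bar top 873 x -125.0 125.4 y [-24.8  24.5] slope [ 2.50000e-03 -2.10506e+01]
top short 8 [-97.8   2.6  20.4] [-1.007e+02 -1.000e-01  1.880e+01]
```

View pics/thr.png

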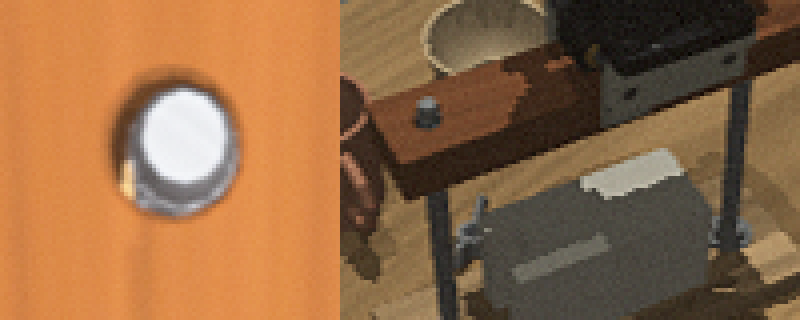

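The tall rod's end now stands through the hole (white disk at crop (185,134)), and the side view shows the bar level. That was one picture more than the ten allowed, so from here I use numbers only. The hole spacing (200) is wider than the tip spacing (about 195), so I ease the bar toward the tall rod before meeting the short one.

Request:
step_arm([
  {"gripper":0.4,"x":0.5,"y":0,"z":0,"yaw":0},
  {"gripper":0.4,"x":0.5,"y":0,"z":0,"yaw":0},
  {"gripper":0.4,"x":0.5,"y":0,"z":1,"yaw":0},
  {"gripper":0.4,"x":0.5,"y":0,"z":1,"yaw":0},
  {"gripper":0.4,"x":0.5,"y":0,"z":2,"yaw":0},
  {"gripper":0.4,"x":0,"y":0,"z":2,"yaw":0},
  {"gripper":0.4,"x":0,"y":0,"z":2,"yaw":0},
  {"gripper":0.4,"x":0,"y":0,"z":0,"yaw":0},
  {"gripper":0.4,"x":0,"y":0,"z":0,"yaw":0},
])

```text
time_s: 24.1
tcp_pos: [588.1, 25.4, 181.5]
orientation: [0.806, 0.591, -0.0, -0.0]
ft_force: [-0.1, -2.1, -3.0]
finger_gap: 49.6
grip_force: 40.0
```

```bash
python3 f.py; python3 - <<'E'
from h import *
t=grab('top'); pickle.dump(t,open('top6.pkl','wb'))
s=bot.state(); T=s['tcp_pos']; Rm=R.from_quat(s['orientation']).as_matrix(); X=cloud(t); d=(X-T)@Rm
b=(abs(d[...,2]+21)<5)&(abs(d[...,1])<28)&(abs(d[...,0])<135); print('bar x',d[b][:,0].min(),d[b][:,0].max())
m=(abs(d[...,0]+98)<12)&(abs(d[...,1])<12)
for u,p in zip(np.argwhere(m),d[m]):
    if p[2]>-10: print(u,p.round(1),t['color'][tuple(u)])
e=grab('side'); X=cloud(e); d=(X-T)@Rm
b=(abs(d[...,2]+21)<5)&(abs(d[...,1])<28)&(abs(d[...,0])<135); print('side bar x',d[b][:,0].min(),d[b][:,0].max())
for nm,x0,z0 in [('tall',100,-35),('short',-98,20)]:
    m=(abs(d[...,0]-x0)<16)&(abs(d[...,1])<16)&(d[...,2]>z0-15)&(d[...,2]<z0+10)&((d[...,2]<-24)|(d[...,2]>9))&(e['range_z']>0); print(nm,m.sum(),d[m].mean(0).round(1) if m.sum() else '')
E
```

```text
[588.1  25.4 181.5] [-0.1 -2.1 -3. ] [-0.45 -0.11 -0.1 ] 24.1
bar x -124.79083767379494 125.17084958351853
[191 286] [-95.3   6.3  -4.8] [61 36 18]
[191 287] [-97.4   7.3  -2.3] [53 35 14]
[191 288] [-99.3   7.7  -3.8] [49 32 14]
[191 289] [-101.2    7.7   -7.6] [50 29 12]
[192 285] [-94.1   5.    4.2] [74 48 28]
[192 289] [-102.1    7.1    1.8] [57 41 23]
[192 290] [-104.     6.9   -4. ] [48 25  7]
[193 285] [-94.9   4.3  13.5] [63 47 35]
[193 286] [-97.    5.   13.8] [66 54 41]
[193 287] [-99.    5.3  11.4] [76 61 44]
[193 290] [-104.8    5.9    3.1] [58 40 22]
[194 285] [-95.5   1.7   9.8] [56 44 36]
[194 286] [-97.7   3.3  15.9] [47 44 41]
[194 287] [-99.5   2.7   8.2] [61 54 42]
[194 288] [-101.8    4.4   14.6] [86 70 49]
[194 291] [-107.     2.7   -8.5] [63 31 16]
[195 285] [-96.1  -0.5   9.1] [65 48 37]
[195 286] [-98.1   0.3   9.8] [56 52 47]
[195 287] [-100.2    1.    10.4] [50 48 46]
[195 288] [-102.3    2.    12.7] [76 60 45]
[196 286] [-98.9  -1.2  13.7] [81 67 59]
[196 287] [-100.8   -1.    11.2] [60 54 47]
[196 288] [-102.9   -0.4   10.9] [66 56 42]
[205 277] [-88.4  -8
[... 364 characters left out ...]
92.2 -11.7 159.6] [39 38 39]
[207 279] [-94.6 -10.9 160.4] [45 47 48]
[207 280] [-96.8 -10.6 156.6] [44 44 48]
[207 281] [-99.1 -10.2 153.8] [51 50 50]
[207 282] [-101.3   -9.9  150.3] [76 77 77]
[207 283] [-103.6   -9.4  148.7] [80 84 80]
[207 284] [-106.1   -8.1  153.2] [70 69 66]
[207 285] [-108.5   -7.2  155. ] [77 74 70]
[208 281] [-99.9 -11.9 159.4] [60 63 64]
[208 282] [-102.4  -10.7  163.2] [76 76 78]
[208 283] [-104.6  -10.5  158.8] [78 81 81]
[208 284] [-107.    -9.6  160.5] [82 83 81]
[208 285] [-109.3   -9.   159.3] [ 99 100  99]
[209 284] [-107.7  -12.   160.3] [ 98 100  99]
side bar x -125.64041991237828 124.95767738672481
tall 44 [ 97.1  -2.1 -34.1]
short 1 [-96.8  -5.9  29.7]
```

Request:
step_arm([
  {"gripper":0.4,"x":0.2,"y":0,"z":1,"yaw":0},
  {"gripper":0.4,"x":0.2,"y":0,"z":1,"yaw":0},
  {"gripper":0.4,"x":0,"y":0,"z":1,"yaw":0},
  {"gripper":0.4,"x":0,"y":0,"z":1,"yaw":0},
  {"gripper":0.4,"x":0,"y":0,"z":0,"yaw":0},
])

```text
time_s: 24.62
tcp_pos: [588.3, 25.9, 177.7]
orientation: [0.806, 0.591, -0.0, 0.0]
ft_force: [-0.6, -2.7, -1.4]
finger_gap: 49.6
grip_force: 40.0
```

Request:
step_arm([
  {"gripper":0.4,"x":0,"y":0,"z":0.5,"yaw":0},
  {"gripper":0.4,"x":0,"y":0,"z":0.5,"yaw":0},
  {"gripper":0.4,"x":0,"y":0,"z":0.5,"yaw":0},
  {"gripper":0.4,"x":0,"y":0,"z":0,"yaw":0},
])

```text
time_s: 24.95
tcp_pos: [588.3, 25.9, 176.2]
orientation: [0.806, 0.591, -0.0, 0.0]
ft_force: [-0.0, -2.7, -1.0]
finger_gap: 49.7
grip_force: 40.0
```

```bash
python3 f.py
```

```text
[588.3  25.9 176.2] [-0.  -2.7 -1. ] [-0.39 -0.08 -0.08] 24.95
```

Request:
step_arm([
  {"gripper":0.4,"x":0,"y":0,"z":0.5,"yaw":0},
  {"gripper":0.4,"x":0,"y":0,"z":0.5,"yaw":0},
  {"gripper":0.4,"x":0,"y":0,"z":0.5,"yaw":0},
  {"gripper":0.4,"x":0,"y":0,"z":0.5,"yaw":0},
  {"gripper":0.4,"x":0,"y":0,"z":0,"yaw":0},
])

```text
time_s: 25.37
tcp_pos: [588.3, 25.9, 174.1]
orientation: [0.806, 0.591, -0.0, -0.0]
ft_force: [-0.3, -3.1, -0.7]
finger_gap: 49.6
grip_force: 40.0
```

```bash
python3 f.py
```

```text
[588.3  25.9 174.1] [-0.3 -3.1 -0.7] [-0.45 -0.11 -0.13] 25.3667
```

Request:
step_arm([
  {"gripper":0.4,"x":0,"y":0,"z":0.8,"yaw":0},
  {"gripper":0.4,"x":0,"y":0,"z":0.8,"yaw":0},
  {"gripper":0.4,"x":0,"y":0,"z":0.8,"yaw":0},
  {"gripper":0.4,"x":0,"y":-0.1,"z":0.8,"yaw":0},
  {"gripper":0.4,"x":0,"y":0,"z":0.8,"yaw":0},
  {"gripper":0.4,"x":0,"y":0,"z":0,"yaw":0},
])

```text
time_s: 25.87
tcp_pos: [588.2, 25.9, 170.1]
orientation: [0.806, 0.591, -0.0, -0.0]
ft_force: [-0.2, -3.2, -1.5]
finger_gap: 49.3
grip_force: 40.0
```

```bash
python3 f.py
```

```text
[588.2  25.9 170.1] [-0.2 -3.2 -1.5] [-0.37 -0.11 -0.08] 25.8667
```

Request:
step_arm([
  {"gripper":0.4,"x":0,"y":0,"z":2,"yaw":0},
  {"gripper":0.4,"x":-0.1,"y":-0.1,"z":2,"yaw":0},
  {"gripper":0.4,"x":0,"y":0,"z":2,"yaw":0},
  {"gripper":0.4,"x":-0.1,"y":-0.1,"z":2,"yaw":0},
  {"gripper":0.4,"x":0,"y":0,"z":2,"yaw":0},
  {"gripper":0.4,"x":0,"y":-0.1,"z":2,"yaw":0},
  {"gripper":0.4,"x":0,"y":0,"z":2,"yaw":0},
  {"gripper":0.4,"x":-0.1,"y":-0.1,"z":2,"yaw":0},
  {"gripper":0.4,"x":0,"y":0,"z":0,"yaw":0},
])

```text
time_s: 26.62
tcp_pos: [587.7, 25.8, 153.8]
orientation: [0.806, 0.591, -0.0, -0.0]
ft_force: [1.4, -2.5, -2.5]
finger_gap: 49.8
grip_force: 40.0
```

```bash
python3 f.py; python3 - <<'E'
from h import *
s=bot.state(); T=s['tcp_pos']; Rm=R.from_quat(s['orientation']).as_matrix()
for n in ['side','top']:
    e=grab(n); X=cloud(e); d=(X-T)@Rm
    b=(abs(d[...,2]+21)<5)&(abs(d[...,1])<28)&(abs(d[...,0])<135); print(n,'bar x',d[b][:,0].min(),d[b][:,0].max(),'slope',np.polyfit(d[b][:,0],d[b][:,2],1).round(4))
    for nm,x0 in [('tall',100),('short',-100)]:
        m=(abs(d[...,0]-x0)<16)&(abs(d[...,1])<16)&(d[...,2]<-25)&(e['range_z']>0); print(nm,m.sum(),d[m].mean(0).round(1) if m.sum() else '', d[m].min(0).round(1) if m.sum() else '')
    m=(abs(d[...,0]+100)<16)&(abs(d[...,1])<16)&(d[...,2]>12)&(d[...,2]<45)&(e['range_z']>0); print('short below',m.sum(),d[m].mean(0).round(1) if m.sum() else '')
E
```

```text
[587.7  25.8 153.8] [ 1.4 -2.5 -2.5] [-0.34 -0.29 -0.07] 26.6167
side bar x -125.3493149274905 125.43921983415753 slope [-4.00000e-04 -2.08561e+01]
tall 97 [ 97.5  -2.6 -48.5] [ 90.6  -6.4 -67.4]
short 0  
short below 20 [-96.9  -3.9  38.4]
top bar x -124.92052957642849 124.74827071720945 slope [ 2.00000e-04 -2.12123e+01]
tall 0  
short 4 [-100.1   -4.8  -25.8] [-109.6  -15.9  -27.4]
short below 0
```

Request:
step_arm([
  {"gripper":0.4,"x":-0.1,"y":0,"z":2,"yaw":0},
  {"gripper":0.4,"x":0,"y":0,"z":2,"yaw":0},
  {"gripper":0.4,"x":-0.1,"y":0,"z":2,"yaw":0},
  {"gripper":0.4,"x":0,"y":-0.1,"z":2,"yaw":0},
  {"gripper":0.4,"x":0,"y":0,"z":2,"yaw":0},
  {"gripper":0.4,"x":-0.1,"y":0,"z":2,"yaw":0},
  {"gripper":0.4,"x":0,"y":-0.1,"z":2,"yaw":0},
  {"gripper":0.4,"x":0,"y":0,"z":2,"yaw":0},
  {"gripper":0.4,"x":0,"y":0,"z":2,"yaw":0},
  {"gripper":0.4,"x":0,"y":0,"z":0,"yaw":0},
])

```text
time_s: 27.55
tcp_pos: [587.3, 25.6, 135.8]
orientation: [0.806, 0.591, -0.0, -0.0]
ft_force: [1.6, -1.9, -3.0]
finger_gap: 49.6
grip_force: 40.0
```

```bash
python3 f.py; python3 - <<'E'
from h import *
s=bot.state(); T=s['tcp_pos']; Rm=R.from_quat(s['orientation']).as_matrix()
for n in ['side']:
    e=grab(n); X=cloud(e); d=(X-T)@Rm
    for nm,x0 in [('tall',100),('short',-100)]:
        m=(abs(d[...,0]-x0)<16)&(abs(d[...,1])<16)&(d[...,2]<-25)&(e['range_z']>0); print(nm,m.sum(),d[m].mean(0).round(1) if m.sum() else '', d[m].min(0).round(1) if m.sum() else '')
E
```

```text
[587.3  25.6 135.8] [ 1.6 -1.9 -3. ] [-0.25 -0.4  -0.14] 27.55
tall 129 [ 98.   -2.5 -59. ] [ 91.2  -6.1 -86.1]
short 27 [-96.9  -1.5 -31.1] [-103.2   -6.5  -35.6]
```

Request:
step_arm([
  {"gripper":0.4,"x":-0.1,"y":0,"z":2,"yaw":0},
  {"gripper":0.4,"x":0,"y":0,"z":3,"yaw":0},
  {"gripper":0.4,"x":-0.1,"y":0,"z":3,"yaw":0},
  {"gripper":0.4,"x":0,"y":-0.1,"z":3,"yaw":0},
  {"gripper":0.4,"x":0,"y":0,"z":3,"yaw":0},
  {"gripper":0.4,"x":-0.1,"y":0,"z":3,"yaw":0},
  {"gripper":0.4,"x":0,"y":-0.1,"z":3,"yaw":0},
  {"gripper":0.4,"x":0,"y":0,"z":3,"yaw":0},
  {"gripper":0.4,"x":0,"y":0,"z":2,"yaw":0},
  {"gripper":0.4,"x":0,"y":0,"z":0,"yaw":0},
])

```text
time_s: 28.43
tcp_pos: [586.9, 25.4, 110.6]
orientation: [0.806, 0.591, -0.0, -0.0]
ft_force: [1.3, 0.1, -3.9]
finger_gap: 49.5
grip_force: 40.0
```

```bash
python3 f.py
```

```text
[586.9  25.4 110.6] [ 1.3  0.1 -3.9] [-0.07 -0.26 -0.03] 28.4333
```

Bar bottom at about 103.5, so 11 mm remain.

Request:
step_arm([
  {"gripper":0.4,"x":0,"y":0,"z":2,"yaw":0},
  {"gripper":0.4,"x":0,"y":-0.1,"z":2,"yaw":0},
  {"gripper":0.4,"x":0,"y":0,"z":2,"yaw":0},
  {"gripper":0.4,"x":0,"y":0,"z":2,"yaw":0},
  {"gripper":0.4,"x":0,"y":0,"z":1,"yaw":0},
  {"gripper":0.4,"x":0,"y":0,"z":0,"yaw":0},
])

```text
time_s: 28.93
tcp_pos: [586.9, 25.4, 101.9]
orientation: [0.806, 0.591, -0.0, -0.0]
ft_force: [1.2, -0.2, -4.0]
finger_gap: 49.9
grip_force: 40.0
```

Request:
step_arm([
  {"gripper":0.4,"x":0,"y":0,"z":0.5,"yaw":0},
  {"gripper":0.4,"x":0,"y":0,"z":0.5,"yaw":0},
  {"gripper":0.4,"x":0,"y":0,"z":0.5,"yaw":0},
  {"gripper":0.4,"x":0,"y":0,"z":0,"yaw":0},
])

```text
time_s: 29.27
tcp_pos: [587.0, 25.4, 100.7]
orientation: [0.806, 0.591, -0.0, -0.0]
ft_force: [0.8, 0.3, -1.9]
finger_gap: 50.0
grip_force: 40.0
```

Request:
step_arm([
  {"gripper":0.4,"x":0,"y":0,"z":0.5,"yaw":0},
  {"gripper":0.4,"x":0,"y":0,"z":0.5,"yaw":0},
  {"gripper":0.4,"x":0,"y":0,"z":0,"yaw":0},
])

```text
time_s: 29.52
tcp_pos: [587.0, 25.4, 99.7]
orientation: [0.806, 0.591, -0.0, -0.0]
ft_force: [1.0, 0.1, -1.9]
finger_gap: 50.0
grip_force: 40.0
```

```bash
python3 f.py
```

```text
[587.   25.4  99.7] [ 1.   0.1 -1.9] [-0.04 -0.2   0.03] 29.5167
```

Request:
step_arm([
  {"gripper":0.4,"x":0,"y":0,"z":0.5,"yaw":0},
  {"gripper":0.4,"x":0,"y":0,"z":0.3,"yaw":0},
  {"gripper":0.4,"x":0,"y":0,"z":0,"yaw":0},
])

```text
time_s: 29.77
tcp_pos: [587.1, 25.3, 99.2]
orientation: [0.806, 0.591, 0.0, 0.0]
ft_force: [0.3, -0.8, 0.1]
finger_gap: 49.8
grip_force: 40.0
```

```bash
python3 f.py
```

```text
[587.1  25.3  99.2] [ 0.3 -0.8  0.1] [-0.03 -0.11  0.  ] 29.7667
```

Request:
step_arm([
  {"gripper":0.75,"x":0,"y":0,"z":0,"yaw":0},
  {"gripper":0.75,"x":0,"y":0,"z":0,"yaw":0},
  {"gripper":0.75,"x":0,"y":0,"z":0,"yaw":0},
  {"gripper":0.75,"x":0,"y":0,"z":0,"yaw":0},
  {"gripper":0.75,"x":0,"y":0,"z":-4,"yaw":0},
  {"gripper":0.75,"x":0,"y":0,"z":-15,"yaw":0},
  {"gripper":0.75,"x":0,"y":0,"z":-30,"yaw":0},
  {"gripper":0.75,"x":0,"y":0,"z":-38,"yaw":0},
  {"gripper":0.75,"x":0,"y":0,"z":-38,"yaw":0},
  {"gripper":0.75,"x":0,"y":0,"z":-38,"yaw":0},
  {"gripper":0.75,"x":0,"y":0,"z":-38,"yaw":0},
  {"gripper":0.75,"x":0,"y":0,"z":-25,"yaw":0},
])

```text
time_s: 30.77
tcp_pos: [587.5, 25.4, 329.8]
orientation: [0.806, 0.591, 0.002, 0.002]
ft_force: [0.7, -0.0, 0.8]
finger_gap: 68.9
grip_force: 0.0
```

Request:
step_arm([
  {"gripper":0.75,"x":0,"y":0,"z":-15,"yaw":0},
  {"gripper":0.75,"x":0,"y":0,"z":0,"yaw":0},
  {"gripper":0.75,"x":0,"y":0,"z":0,"yaw":0},
])

```text
time_s: 31.02
tcp_pos: [587.1, 25.4, 340.3]
orientation: [0.806, 0.591, 0.0, 0.0]
ft_force: [0.0, 0.3, -0.1]
finger_gap: 68.6
grip_force: 0.0
```

```bash
python3 f.py; python3 - <<'E'
from h import *
from cmp import cmp
for n in ['side','top']:
    e=grab(n); X=cloud(e); ya=np.radians(72.4); ey=np.array([np.cos(ya),np.sin(ya)]); ex=np.array([np.sin(ya),-np.cos(ya)])
    p=X[...,:2]-np.array([585.5,25.7]); x=p@ex; y=p@ey; z=X[...,2]
    b=(abs(z-120)<5)&(abs(x)<32)&(abs(y)<135)&(e['range_z']>0)
    A=np.c_[x[b],y[b],np.ones(b.sum())]; k=np.linalg.lstsq(A,z[b],rcond=None)[0]
    print(n,'bar top z',np.median(z[b]).round(1),'tilt',k.round(4),'y',y[b].min().round(1),y[b].max().round(1),'x',np.percentile(x[b],[1,99]).round(1))
    for s in (100,-100):
        r=(abs(x)<18)&(abs(y-s)<18)&(z>127)&(e['range_z']>0); print('rod',s,r.sum(),z[r].max().round(1) if r.sum() else '')
    if n=='side': cmp(e,60,86)
E
```

```text
[587.1  25.4 340.3] [ 0.   0.3 -0.1] [-0.03 -0.01 -0.03] 31.0167
side bar top z 120.2 tilt [ 2.060000e-02 -1.200000e-03  1.201153e+02] y -125.1 125.1 x [-24.7  25.7]
rod 100 191 221.3
rod -100 81 171.8
lower -x face: n 253 x -29.79 slope deg -0.3 +y face n 23 64.85
upper -x face: n 292 x -30.57 slope deg 0.02 +y face n 14 65.11
top bar top z 120.2 tilt [-3.800000e-03  7.000000e-04  1.202345e+02] y -124.8 125.4 x [-23.1  26.6]
rod 100 77 223.4
rod -100 40 172.1
```

```bash
python3 -c "
from station import bot
print(bot.hand_in())"
```

```text
the job is handed in; nothing more can be done
None
```

The job is handed in at 31 s: the mould is shut on its keys (top at 92 mm) and the bar lies flat across it, threaded on both rods (top at 120 mm), with side force about 3 N while threading; I viewed 11 pictures, one over the limit of 10.

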